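# Seat a computer module in the test dock and clamp it home

## Robot

A 6-joint arm with a two-finger parallel gripper is mounted at the origin on the work surface. World frame = base frame: x ahead of the robot, y to its left, z up, the work surface at z = 0. Lengths are in m, angles in rad, forces in N, time in s.
With the tool pointing down it reaches from about 0.325 to 0.9 m from the base axis. Payload 6.1 kg.
Tool frame: the origin (TCP) lies midway between the tips of the shut fingers; the grasp point (between the pads) lies 19 mm behind it; z points along the fingers, y is the direction in which the jaws open and shut (so a half turn about z gives the same grasp; the last joint's range is limited). The gripper opens to 87 mm and grips with 3 to 60 N. Pads are 19 mm wide; open, the fingers measure 117 mm over their backs; the gripper's body (75 mm by 190 mm) begins 51 mm behind the grasp point.
Start: joints at [1.171, 0.22, 1.526, -0, 1.395, -0.126], TCP at [0.169, 0.602, 0.223] pointing down, gripper open.
Joint ranges: [-2.98, 2.98], [-0.91, 2.08], [0.09, 2.57], [-1.24, 4.39], [0.2, 2.65], [-2.68, 2.68]. Speed limits (rad/s): [2.57, 2.57, 3.01, 3.14, 3.14, 3.14].

## Interface

Orientations are given as a unit quaternion [w, x, y, z].
In Python, from station import robot, viewer, order gives the robot as it stands.
- The arm moves only by the tool move_arm, never from a script. Its arguments are lists of equal length, an entry for each row: "delta_rot": the turn, a rotation vector about the tool's x, y, z in rad, a list of three; "translation": the shift along the tool's x, y, z in mm, a list of three; "grip": the closure, from -1 (fully open) to 1 (shut). A call has 1 to 12 rows; each row shifts and turns the commanded pose from where the row before left it, along the tool's axes as they then stand; what a row does not reach is not made up. A row lasts 1/12 s, in which the tool goes at most 41.7 mm and 7.16 degrees, less where a joint would pass 70% of its speed; a pose out of reach is approached as far as the arm can. A call is refused whole if a number of a shift passes 41.7 or a number of a turn 0.125, either way. A call with a gripper value outside its range is refused whole. The fingers move at their own pace and stop on an object; "squeeze" is the grip in N (left out, the last holds). Time passes only in rows, so rows that do not move let the fingers close. It gives the time, the measured TCP pose, the force and the opening at its end, in the units of the state.
- robot.observe(): the state, without advancing time (a new reading comes with each control period).
- viewer.get_image(name): name is "scene" or "top"; returns the picture (400x640x3 uint8, blue, green, red); there is no depth.
- viewer.get_calibration(name): a dict with "fx", "fy", "cx", "cy" (pixels), "extrinsics" (4x4, takes a point from camera to world coordinates). Camera axes: x right, y up, looking along -z (the intrinsics and any distortion apply to the point x, -y, -z); pixel columns grow to the right and rows downward; lengths in m; the calibration is good to about 2 mm. A picture is of the moment at which its call begins. get_calibration takes no time and is no camera call.
- order.job_done(): hands the job in, once; it reports no verdict.
Trained networks look in the newest picture that a camera, given by its name, has taken for a name from the list of things; names that differ only in an ending like _2 or _b are one class to them, and where a whole thing is asked for, a point or a joint stands for the part that bears it (a point fixed in the world has none). Each returns a list of dicts, best first, with "p" (0 to 1); they miss things now and then, are a little off and sometimes report something else, mostly with a low value. They report only what shows in the picture. A call takes as long as a camera call. They do not tell look-alikes from the thing itself.
- viewer.recognise(camera, query): "xyz" ([x, y, z] in m, in world coordinates, good to about 4 mm: the middle of the surface that is visible of it).
- viewer.mark_of(camera, query): "xyz" ([x, y, z] in m, in world coordinates, good to about 4 mm: a listed point, or the origin of a listed thing).
The state is a dict: "clock": time; "joint_positions": joint angles; "dq": joint speeds; "joint_torque": joint torques, N m; "tool_pos": TCP position; "orientation": TCP orientation; "force": force on the tool from outside, world axes, zero at the start; "ft_torque": the same for the moment, N m; "opening": opening from 0.0 (shut) to 1.0 (fully open).
Only numpy, scipy, OpenCV 4.12 (cv2) and the standard library are available. Lean on these libraries where they do the work, as an engineer would, in place of code of your own. Each camera call takes 0.05 s, during which the arm holds its last target.

## Task

Load the computer module with the silver heatsink into the test dock, whose cradle floats a little sideways, so first find where it stands: slip the module's gold edge at a slant all the way into the black connector and let the other end down onto the orange spring pad. Then swing the steel clamp frame over it and press its front down, without forcing it, until the latch snaps shut and the module lies flat and fully home. Let go, and leave the other things on the bench where they are.

Things in the scene. Friction and masses are not known exactly. Their poses are not given: they have to be found in the camera images.
- module_grip (a point): Centre of the silver finned heatsink (64 long in x, 44 wide in y, 24 mm high, upright sides: grip across the 44 mm) of the loose computer module, about 0.16 kg. 15 mm above the underside and 12 mm above the top face of its green board (90 x 60 x 3 mm). -x points to the gold edge, z up. Starts flat on the mat left or right of the dock, gold edge roughly towards the robot.
- module_edge (a point): Middle of the tip of the module's gold-striped edge tongue (46 mm wide in y, sticks out 8 mm from the board in -x, 3 mm thick), half-way through its thickness: 58 mm in -x of and 13.5 mm below module_grip, in the module's axes, which this point shares.
- slot (a point): Where module_edge must end up in the black connector (in y: wherever the cradle stands): 1.5 mm above the connector's flat bed, 1 mm from its back wall, 19.5 mm above the dock's underside. Dock axes: -x into the connector, z up. The slot, 50 mm wide, 6.5 mm high, opens to +x; its upper lip begins 5 mm in +x of here, its top is 10.5 mm up; the bed runs on to 17 mm in +x: set the tongue on it, slide it in.
- dock: The fixed test dock: aluminium base and carrier board, 210 (x) x 170 (y) x 10 mm, ports at its +y edge (|y| over 63 mm) up to 22 mm above its underside, connector at -x (towards the robot). Origin: centre of its underside. On it the cradle (connector, guides, end stops, spring pad in one piece) floats: it stands up to 7 mm to either side in y of the places given here, unmeasured: look or feel for it.
- cradle_mid (a point): Fixed point on the dock, in the middle between the cradle's four white side guides when it is in mid-travel, level with their tops: guides 14 mm long in x, 32 mm in -x and 31 mm in +x of here, inner faces at |y| = 31.5 (the 60 mm board has 1.5 mm a side), outer at 36.5, tops flared 3 mm, 25 mm above the carrier board. A push of 6 N or more on a guide's outside slides the cradle, to a stop at 7 mm; it stays there.
- end_stop (a point): Top middle of the cradle's two white end stops (cradle in mid-travel), 99.5 to 106 mm in +x of slot and up to 18 mm above it. They leave a level module 1.5 mm and bar it from sliding in level: it goes in with the gold edge 10 to 25 degrees lower than the other end, tongue set on the bed and slid in until it meets the back wall; then the other end is let down.
- spring_pad (a point): Top of the orange spring pad under the module's free end (cradle in mid-travel), 93 mm in +x of slot. It holds that end 8 mm above its seat (module about 5 degrees off level) and gives way under 3 N, rising to 5 N when fully down; the clamp does that.
- clamp (a joint): Hinge of the steel clamp frame, rad: 0 level and closed, grows as it opens, 1.57 upright; range -0.008 to 1.9, starts at 1.5 to 1.75. A stiff hinge (0.26 N m) keeps it where it is left. It meets the module at about 0.1; pressed at clamp_pad it then takes about 18 N until the latch snaps over near 0.01. Latched it rests at about 0.01; unlatched it stays ajar.
- clamp_hinge (a point): Middle of the clamp frame's hinge axis, which runs along the dock's y: 125 mm in +x of and 30.5 mm above slot. The frame is two side arms (|y| 36 to 44 mm), a cross bar with a black pressure foot 67 mm from the hinge, and a front plate.
- clamp_pad (a point): Middle of the red press pad on the outer face (upper when closed) of the clamp's front plate, 138 mm from the hinge. The plate is 88 mm wide in y, reaches from 118 to 148 mm from the hinge and is 7 mm thick; its outer face lies 5 mm outside the plane through the hinge. Frame's axes: -x from hinge to front, z the outer normal. Closed, the pad is above the connector, 56 mm over the dock's underside.
- latch (a joint): Spring latch at the robot's side of the dock, which snaps over a catch bar under the clamp's front, rad: 0 at rest, pushed aside to about 0.16 while the bar passes, back near 0 once it has snapped over.
- drive: Black solid-state drive, slab 100 x 70 x 7 mm, a bystander lying on the other side of the dock; origin at the centre of its underside.
- screwdriver: Screwdriver with an orange handle, 190 mm long, a bystander; origin under its middle.
- brush: Small flat brush with a wooden handle, a bystander lying on the mat; origin under its middle.
- spray_can: Green spray can, 58 mm across, 160 mm tall, a bystander; origin at the centre of its underside.
- carton_low: Lower of two stacked white cartons, 150 x 110 x 30 mm, a bystander; origin at the centre of its underside.
- carton_top: Upper of the two stacked white cartons, same size, a bystander.
- parts_tray: Blue divided parts tray, 130 x 160 x 30 mm, a bystander; origin at the centre of its underside.
- case_fan: Black square case fan, 60 x 60 x 15 mm, a bystander; origin at the centre of its underside.
Things that resemble listed ones, but are neither listed nor needed, are in the scene too. There is more than one size of the part that bears module_grip; the job needs the largest.

How it is judged:
By the outcome, as a careful person would: the job done as asked, in the order asked, and still so for the second after the job is handed in, with the robot touching nothing.
It also fails if it takes over 72 s, if anything falls off the work surface, if the arm or the gripper's body presses on something with over 40 N, if the wrist force passes 120 N, or if a joint passes its speed limit or range.

## Working session

There is one attempt and no reset: what is moved stays moved. The work goes in short steps, Python scripts to look and compute and a tool call to move; the robot and the scene stay as the last step left them, time stands still between calls to the robot, and variables do not carry over. Pictures are saved under pics/ and viewed, and the job is handed in when it is done.

Besides the shell and the picture viewer there is one more tool, called after "Emit:" by a JSON object that holds its "fn" and its "kwargs". move_arm: Moves the arm, as the interface text tells. Its arguments: {"type":"object","properties":{"delta_rot":{"type":"array"},"translation":{"type":"array"},"grip":{"type":"array"},"squeeze":{"type":"number"}},"required":["delta_rot","translation","grip"]}

```bash
ls; mkdir -p pics
python3 - <<'E'
from station import robot, viewer, order
import cv2
s=robot.observe()
for k,v in s.items(): print(k,v)
for n in("scene","top"):
    im=viewer.get_image(n); cv2.imwrite(f"pics/{n}0.png",im)
    c=viewer.get_calibration(n); print(n,c)
E
```

```text
pics
clock 0.0
joint_positions [ 1.17085795e+00  2.21240257e-01  1.52761456e+00  1.16219921e-05
  1.39472124e+00 -1.26072111e-01]
dq [ 0.00065104  0.00055881  0.00055353 -0.00156446 -0.00088713  0.00080047]
joint_torque [ 1.89882150e-03 -4.94607496e+01 -3.87379110e+01  6.99018803e-02
  5.73515729e-02 -1.84066389e-04]
tool_pos [0.16877018 0.60112659 0.22142669]
orientation [-2.63350032e-04  1.36506551e-01  9.90638672e-01 -9.56114377e-04]
force [-0.15479744  0.28498901  0.61442363]
ft_torque [-0.04134999  0.04246306 -0.04158432]
opening 1.0025260543949908
scene {'fx': 384.88891083505047, 'fy': 384.88891083505047, 'cx': 319.832730817764, 'cy': 193.8600069113214, 'extrinsics': array([[-0.4051574 , -0.59160233,  0.6970324 ,  1.38590062],
       [ 0.91413924, -0.27384628,  0.29892753,  0.35789276],
       [ 0.0140335 ,  0.75829737,  0.65175774,  0.86003403],
       [ 0.        ,  0.        ,  0.        ,  1.        ]])}
top {'fx': 451.77793617288563, 'fy': 451.77793617288563, 'cx': 323.21891533189995, 'cy': 202.78728305452915, 'extrinsics': array([[ 0.0716786 ,  0.97587515, -0.20622771,  0.25564238],
       [-0.99742511,  0.07060765, -0.01255786, -0.01765709],
       [ 0.00230635,  0.20659683,  0.97842344,  1.37020114],
       [ 0.        ,  0.        ,  0.        ,  1.        ]])}
```

View pics/scene0.png

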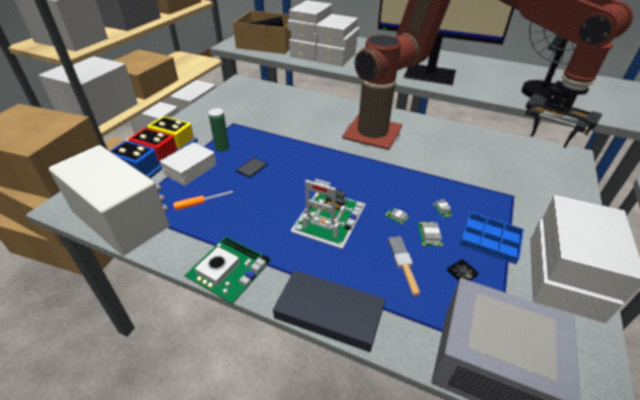

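View pics/top0.png

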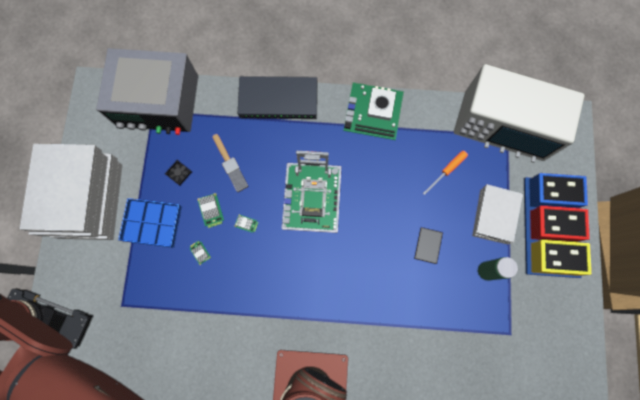

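Run:
```python
from station import robot, viewer, order
import numpy as np
for n in("scene","top"):
    for q in ("module_grip","module_edge","slot","dock","cradle_mid","end_stop","spring_pad","clamp_hinge","clamp_pad","drive","screwdriver"):
        print(n,q,[(np.round(d['xyz'],4).tolist(),round(d['p'],2)) for d in viewer.mark_of(n,q)][:4])
print(robot.observe()['clock'])
```

```text
scene module_grip [([0.4628, 0.2387, 0.0108], 0.66), ([0.4984, 0.348, 0.0154], 0.57), ([0.357, 0.358, 0.013], 0.57), ([0.6591, -0.3667, 0.0036], 0.56)]
scene module_edge [([0.4562, 0.2001, -0.0003], 0.79), ([0.6318, 0.0374, 0.0502], 0.67), ([0.4482, 0.3272, -0.002], 0.66), ([0.3955, 0.3866, 0.0007], 0.54)]
scene slot [([0.5083, 0.0379, 0.0217], 0.75)]
scene dock [([0.5627, 0.0341, 0.0031], 0.7)]
scene cradle_mid [([0.5619, 0.0369, 0.0401], 0.67)]
scene end_stop [([0.6078, 0.0423, 0.0383], 0.7)]
scene spring_pad [([0.6007, 0.0351, 0.0316], 0.56)]
scene clamp_hinge []
scene clamp_pad [([0.6448, 0.0374, 0.1862], 0.87)]
scene drive [([0.4357, -0.3282, 0.0048], 0.6)]
scene screwdriver [([0.6641, -0.3675, 0.0036], 0.6), ([0.603, 0.4584, 0.003], 0.43)]
top module_grip [([0.5081, 0.3434, 0.0145], 0.75), ([0.4648, 0.2353, 0.0125], 0.56), ([0.3618, 0.3552, 0.0191], 0.55)]
top module_edge [([0.3908, 0.3823, 0.0032], 0.76), ([0.453, 0.3242, 0.0012], 0.62), ([0.4566, 0.199, 0.002], 0.56), ([0.5059, 0.3464, 0.0143], 0.49)]
top slot [([0.5066, 0.0365, 0.022], 0.78)]
top dock [([0.5587, 0.0371, 0.0007], 0.73), ([0.3713, -0.4998, -0.0004], 0.7)]
top cradle_mid [([0.435, -0.327, 0.0067], 0.33)]
top end_stop [([0.6127, 0.0388, 0.0371], 0.93)]
top spring_pad [([0.5984, 0.0361, 0.0293], 0.69)]
top clamp_hinge [([0.6344, 0.0398, 0.0507], 0.86)]
top clamp_pad [([0.6435, 0.0388, 0.1912], 0.95), ([0.5059, 0.0355, 0.0186], 0.61)]
top drive [([0.4337, -0.3281, 0.0032], 0.61)]
top screwdriver [([0.6627, -0.3688, 0.0031], 0.83), ([0.6321, 0.0394, 0.0522], 0.66), ([0.432, -0.3252, 0.0052], 0.6)]
1.2
```

Run:
```python
import cv2,numpy as np
a=cv2.imread("pics/top0.png");b=cv2.imread("pics/scene0.png")
cv2.imwrite("pics/c1.png",cv2.resize(a[180:275,180:270],None,fx=6,fy=6,interpolation=cv2.INTER_CUBIC))
cv2.imwrite("pics/c2.png",cv2.resize(a[145:240,270:355],None,fx=6,fy=6,interpolation=cv2.INTER_CUBIC))
cv2.imwrite("pics/c3.png",cv2.resize(b[170:260,280:460],None,fx=4.4,fy=4.4,interpolation=cv2.INTER_CUBIC))
```

```text
(no output)
```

View pics/c1.png

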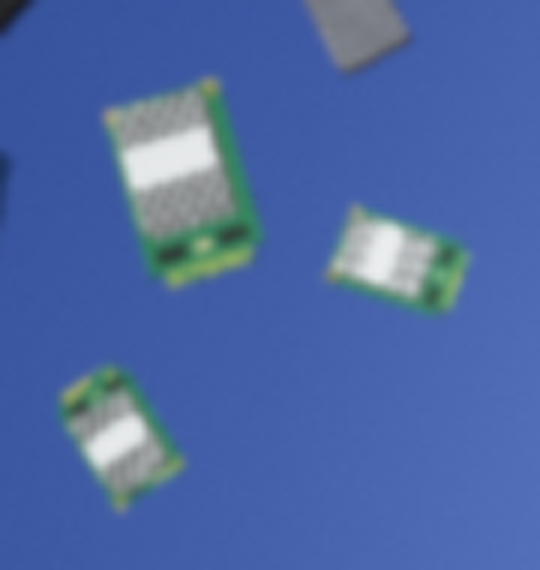

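View pics/c2.png

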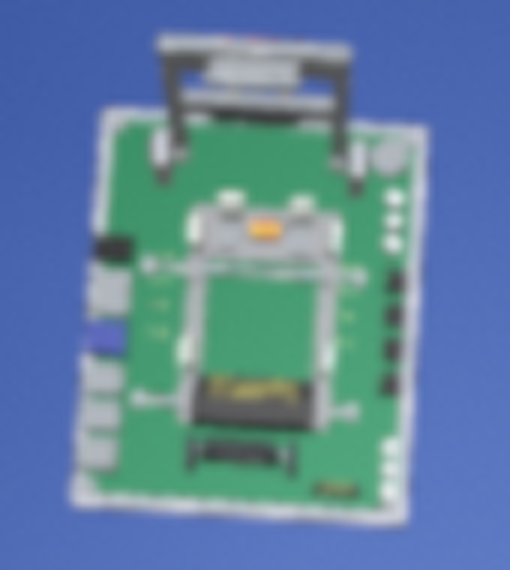

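View pics/c3.png

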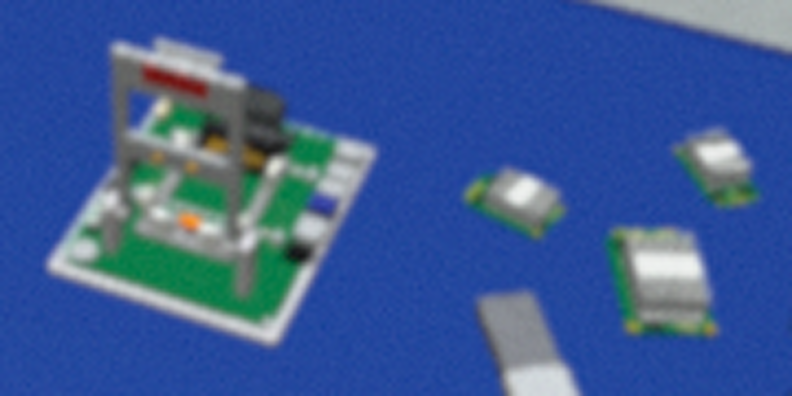

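```bash
cat > h.py <<'E'
import numpy as np,cv2
from station import robot, viewer, order
from scipy.spatial.transform import Rotation as R
from scipy.optimize import least_squares
CAL={n:viewer.get_calibration(n) for n in("scene","top")}
def proj(n,P):
    c=CAL[n];E=c['extrinsics'];P=np.atleast_2d(P)
    q=(P-E[:3,3])@E[:3,:3]
    return np.c_[c['cx']+c['fx']*q[:,0]/-q[:,2],c['cy']+c['fy']*-q[:,1]/-q[:,2]]
def ray(n,uv,z):
    c=CAL[n];E=c['extrinsics'];uv=np.atleast_2d(uv)
    d=np.c_[(uv[:,0]-c['cx'])/c['fx'],-(uv[:,1]-c['cy'])/c['fy'],-np.ones(len(uv))]@E[:3,:3].T
    return E[:3,3]+d*((z-E[2,3])/d[:,2])[:,None]
def pose(x,y,yaw,L,z0=0):
    L=np.atleast_2d(np.array(L,float));c,s=np.cos(yaw),np.sin(yaw)
    return np.c_[x+c*L[:,0]-s*L[:,1],y+s*L[:,0]+c*L[:,1],z0+L[:,2]]
def crop(im,x0,y0,x1,y1,f,pts=[],name=None):
    o=cv2.resize(im[y0:y1,x0:x1],None,fx=f,fy=f,interpolation=cv2.INTER_CUBIC)
    for poly,col in pts:
        q=((poly-[x0,y0]+0.5)*f-0.5)
        cv2.polylines(o,[np.round(q*16).astype(np.int32)],True,col,1,cv2.LINE_AA,4)
    cv2.imwrite(name,o)
def box(x0,x1,y0,y1,z): return [[x0,y0,z],[x1,y0,z],[x1,y1,z],[x0,y1,z]]
E
python3 - <<'E'
from h import *
a=cv2.imread("pics/top0.png")
pk=np.array([[105,110],[425,128],[405,520],[75,503]],float)
px=(pk+0.5)/6-0.5+[270,145]
w=ray('top',px,0.010);print(w.round(4))
# order: TL=+x,+y ; TR=+x,-y ; BR=-x,-y; BL=-x,+y
L=[[.105,.085,.01],[.105,-.085,.01],[-.105,-.085,.01],[-.105,.085,.01]]
r=least_squares(lambda p:(proj('top',pose(*p,L))-px).ravel(),[.56,.037,0]);print(r.x,r.fun.reshape(-1,2).round(2))
# module corners in c1 : board corners
E
```

```text
[[ 0.6616  0.1219  0.01  ]
 [ 0.6639 -0.0455  0.01  ]
 [ 0.4573 -0.0485  0.01  ]
 [ 0.4539  0.1188  0.01  ]]
[0.55926749 0.03670727 0.01583627] [[-0.41 -0.44]
 [ 0.41 -0.49]
 [ 0.43  0.56]
 [-0.43  0.28]]
```

Run:
```python
from h import *
a=cv2.imread("pics/top0.png");b=cv2.imread("pics/scene0.png")
D=(.5593,.0367,.0158)
Y=(0,255,255);M=(255,0,255);W=(0,0,255)
sx=-.0505
def polys(n,dy):
    o=[(proj(n,pose(*D,box(-.105,.105,-.085,.085,.01))),Y),(proj(n,pose(*D,box(-.105,.105,-.085,.085,.0))),(255,255,0))]
    # slot
    o.append((proj(n,pose(*D,box(sx-.001,sx+.017,-.025+dy,.025+dy,.018))),M))
    # guides: cradle mid x guess
    o.append((proj(n,pose(*D,box(sx+.0995,sx+.106,-.02+dy,.02+dy,.0375))),M))
    o.append((proj(n,pose(*D,box(sx+.125-.001,sx+.125+.001,-.044,.044,.050))),W))
    return o
crop(a,270,145,355,240,7,polys('top',0),'pics/d1.png')
crop(b,280,165,375,255,7,polys('scene',0),'pics/d2.png')
```

```text
(no output)
```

View pics/d1.png

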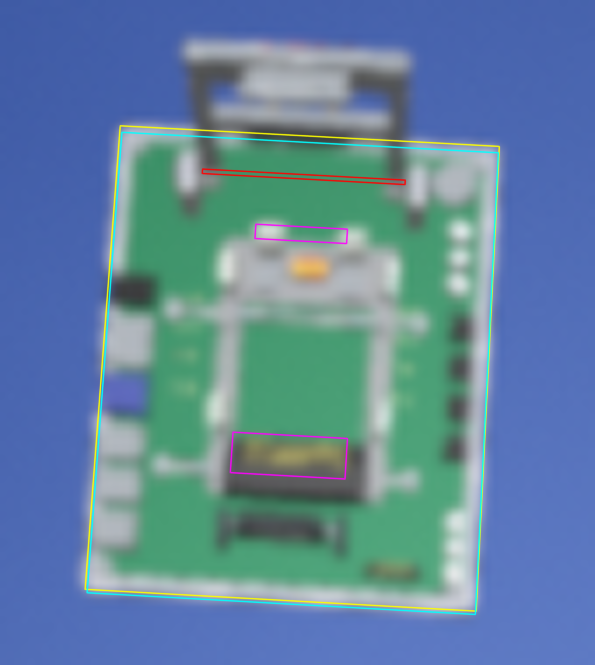

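View pics/d2.png

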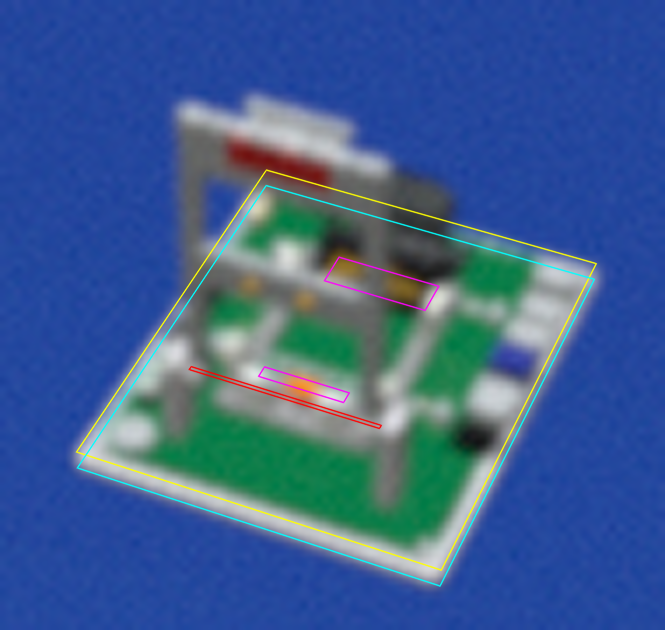

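Run:
```python
from h import *
a=cv2.imread("pics/top0.png");b=cv2.imread("pics/scene0.png")
D=(.5593,.0367,.0158)
def rect(n,im,z,s=4):  # s px per mm ; u along -y, v along -x
    ys=np.arange(95,-95,-1/s);xs=np.arange(120,-115,-1/s)
    X,Yy=np.meshgrid(xs,ys,indexing='ij')
    P=pose(*D,np.c_[X.ravel()/1e3,Yy.ravel()/1e3,np.full(X.size,z)])
    q=proj(n,P).astype(np.float32)
    return cv2.remap(im,q[:,0].reshape(X.shape),q[:,1].reshape(X.shape),cv2.INTER_CUBIC),xs,ys
for n,im,z in(('top',a,.01),('top',a,.035),('top',a,.03),('scene',b,.035),('scene',b,.01)):
    r,xs,ys=rect(n,im,z)
    r=cv2.resize(r,None,fx=.8,fy=.8)
    k=3.2
    for m in range(-90,91,10):
        u=int((95-m)*k);cv2.line(r,(u,0),(u,r.shape[0]),(255,255,255) if m else (0,0,255),1)
    for m in range(-110,111,10):
        v=int((120-m)*k);cv2.line(r,(0,v),(6,v),(255,255,255) if m else (0,0,255),2); 
        if m%50==0: cv2.line(r,(0,v),(r.shape[1],v),(0,255,255),1)
    r=r[:600]
    cv2.imwrite(f'pics/r_{n}_{int(z*1000)}.png',r); print(r.shape)
```

```text
(600, 608, 3)
(600, 608, 3)
(600, 608, 3)
(600, 608, 3)
(600, 608, 3)
```

View pics/r_top_35.png

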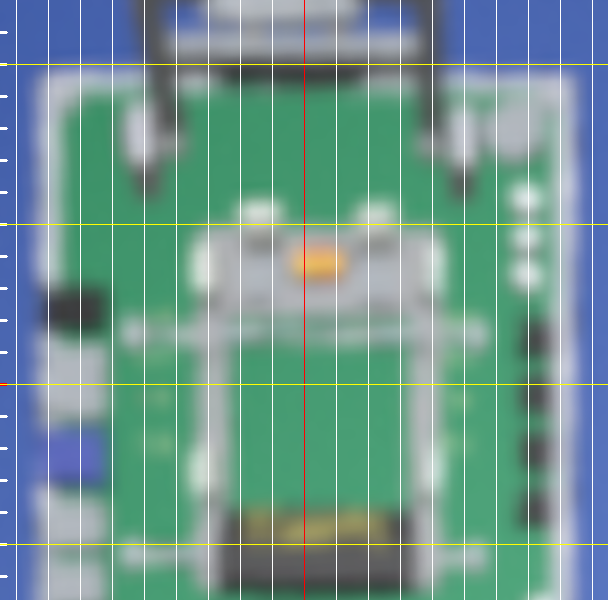

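View pics/r_top_10.png

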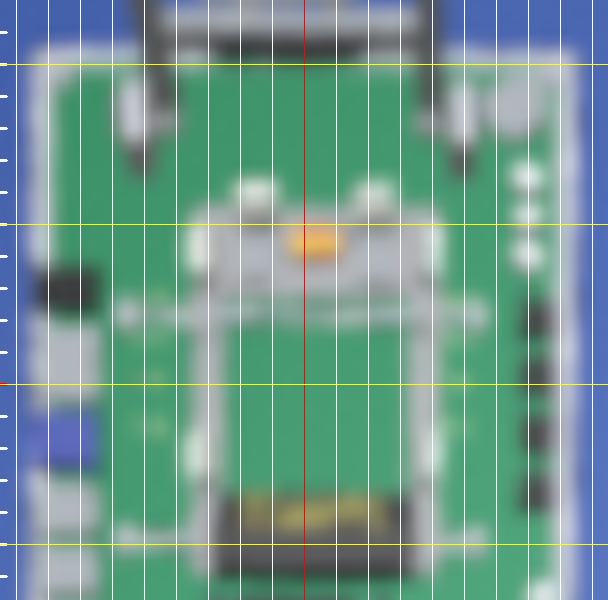

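View pics/r_scene_35.png

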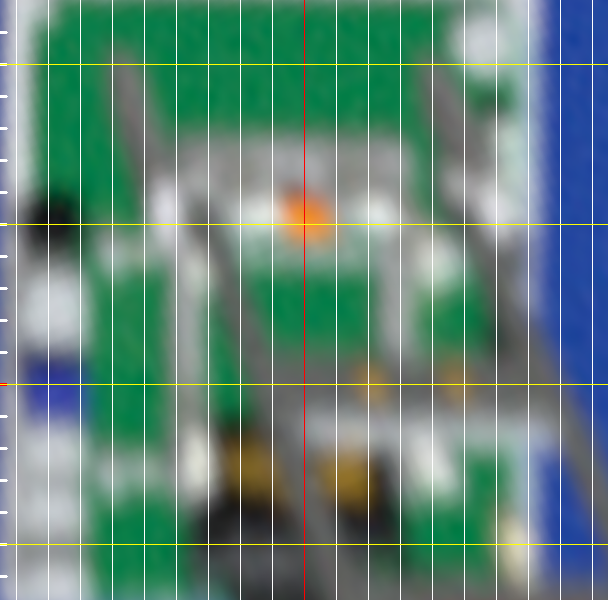

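View pics/r_scene_10.png

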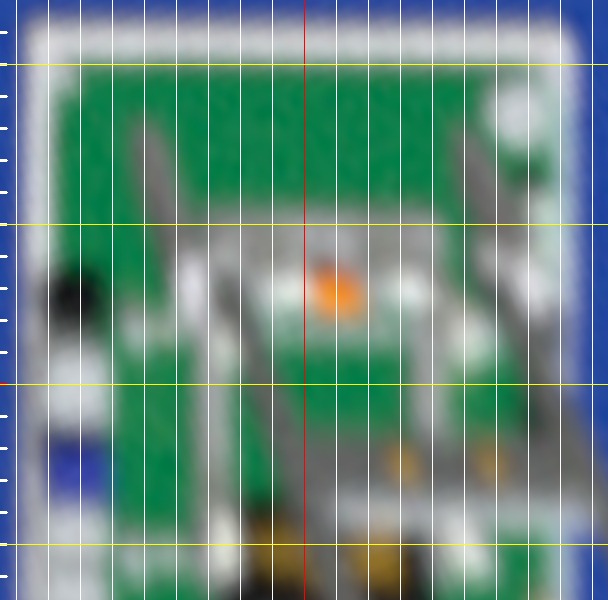

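Run:
```python
from h import *
a=cv2.imread("pics/top0.png");b=cv2.imread("pics/scene0.png")
D=(.505,.344,.37)
s=6
ims=[]
for n,im in(('top',a),('scene',b)):
  for z in(.003,.027):
    ys=np.arange(45,-45,-1/s);xs=np.arange(55,-70,-1/s)
    X,Yy=np.meshgrid(xs,ys,indexing='ij')
    q=proj(n,pose(*D,np.c_[X.ravel()/1e3,Yy.ravel()/1e3,np.full(X.size,z)])).astype(np.float32)
    r=cv2.remap(im,q[:,0].reshape(X.shape),q[:,1].reshape(X.shape),cv2.INTER_CUBIC)
    B=[(-50,40,-30,30),(-58,-50,-23,23)] if z<.01 else [(-32,32,-22,22)]
    for x0,x1,y0,y1 in B:
        cv2.rectangle(r,(int((45-y1)*s),int((55-x1)*s)),(int((45-y0)*s),int((55-x0)*s)),(0,0,255),1)
    ims.append(cv2.resize(r,None,fx=.7,fy=.7))
cv2.imwrite('pics/m1.png',np.hstack(ims[:2]));cv2.imwrite('pics/m2.png',np.hstack(ims[2:]))
```

```text
(no output)
```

View pics/m1.png

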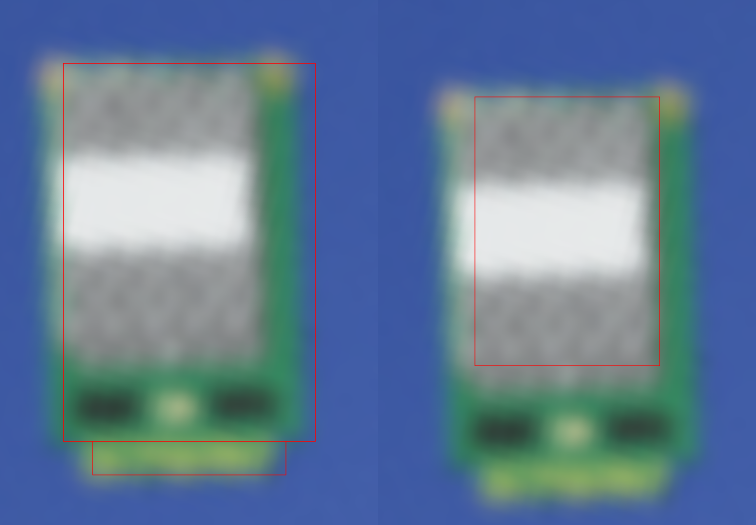

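View pics/m2.png

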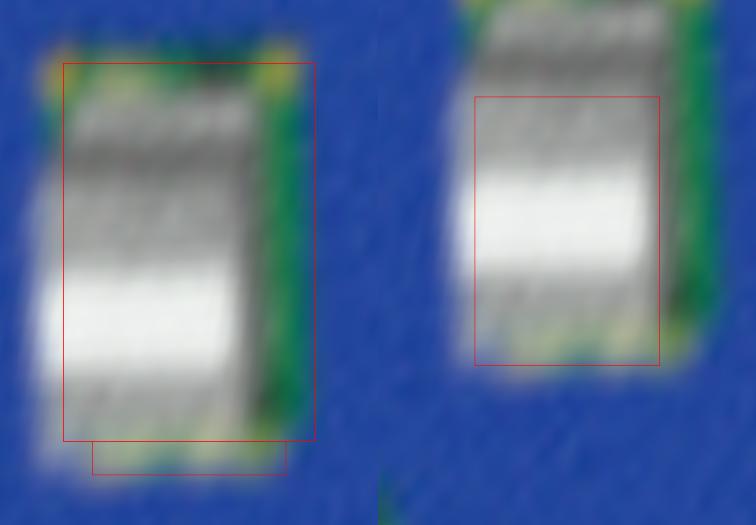

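```bash
cat >> h.py <<'E'
def cur():
    s=robot.observe();q=s['orientation'];return np.array(s['tool_pos']),R.from_quat([q[1],q[2],q[3],q[0]]),s
def toolR(yaw,tilt=0):
    # tool y = module y (yaw), tool z down; tilt>0: gold (-x) edge lower
    z=np.array([[-1,0,0],[0,1,0],[0,0,-1.]]).T
    return R.from_euler('z',yaw)*R.from_euler('y',-tilt)*R.from_matrix(z)
def plan(p,r,n,p0=None,r0=None):
    P,Q,s=cur()
    if p0 is not None:P=np.array(p0)
    if r0 is not None:Q=r0
    p=np.array(p);dq=(Q.inv()*r).as_rotvec()/n
    print('total rot',(dq*n).round(4),'dist',((p-P)*1e3).round(1))
    T=[];step=(p-P)/n;q=Q
    for i in range(n):
        T.append((q.inv().apply(step)*1e3).round(1).tolist());q=q*R.from_rotvec(dq)
    print('rows',n,'rot',dq.round(4).tolist());print(T)
def show():
    P,Q,s=cur();e=Q.as_matrix()
    print('t',round(s['clock'],2),'p',P.round(4),'x',e[:,0].round(3),'y',e[:,1].round(3),'z',e[:,2].round(3),'F',np.round(s['force'],1),'M',np.round(s['ft_torque'],2),'op',round(s['opening'],3))
E
python3 - <<'E'
from h import *
print(ray('top',[[237.8,191.7],[248,187],[226,160]],.01).round(3), ray('top',[[200,244],[237,219]],.003).round(3))
plan([.505,.348,.09],toolR(.385),12)
print((toolR(.385)).as_matrix().round(3))
E
```

```text
[[0.558 0.266 0.01 ]
 [0.575 0.236 0.01 ]
 [0.657 0.314 0.01 ]] [[0.389 0.363 0.003]
 [0.474 0.26  0.003]]
total rot [-1.000e-04  0.000e+00 -6.588e-01] dist [ 336.  -253.7 -132.5]
rows 12 rot [-0.0, 0.0, -0.0549]
[[-32.7, -12.8, 11.0], [-31.9, -14.6, 11.0], [-31.1, -16.3, 11.0], [-30.1, -18.0, 11.0], [-29.1, -19.6, 11.0], [-28.0, -21.2, 11.0], [-26.8, -22.7, 11.0], [-25.5, -24.1, 11.0], [-24.1, -25.5, 11.0], [-22.7, -26.7, 11.0], [-21.2, -28.0, 11.0], [-19.6, -29.1, 11.0]]
[[-0.927 -0.376  0.   ]
 [-0.376  0.927  0.   ]
 [-0.     0.    -1.   ]]
```

Modules that could be taken for the one I want, in top-view pixels: the large one at (210,209), a small one at (246,223) and a small one at (200,252). The crop shows (210,209) is clearly the largest, about 90x60 mm, so I'm going for that one.

Emit:
{"fn": "move_arm", "kwargs": {"delta_rot": [[0,0,-0.055],[0,0,-0.055],[0,0,-0.055],[0,0,-0.055],[0,0,-0.055],[0,0,-0.055],[0,0,-0.055],[0,0,-0.055],[0,0,-0.055],[0,0,-0.055],[0,0,-0.055],[0,0,-0.055]], "translation": [[-32.7,-12.8,11],[-31.9,-14.6,11],[-31.1,-16.3,11],[-30.1,-18,11],[-29.1,-19.6,11],[-28,-21.2,11],[-26.8,-22.7,11],[-25.5,-24.1,11],[-24.1,-25.5,11],[-22.7,-26.7,11],[-21.2,-28,11],[-19.6,-29.1,11]], "grip": [-0.4,-0.4,-0.4,-0.4,-0.4,-0.4,-0.4,-0.4,-0.4,-0.4,-0.4,-0.4], "squeeze": 25}}

```text
clock: 2.2
tool_pos: [0.5064, 0.3467, 0.0902]
orientation: [0.0, -0.193, 0.981, 0.0]
force: [1.4, 0.6, -0.0]
opening: 0.701
```

Emit:
{"fn": "move_arm", "kwargs": {"delta_rot": [[0,0,0],[0,0,0]], "translation": [[0,0,0],[0,0,0]], "grip": [-0.4,-0.4]}}

```text
clock: 2.37
tool_pos: [0.5059, 0.3462, 0.0895]
orientation: [-0.001, -0.19, 0.982, -0.0]
force: [-0.1, 0.2, -0.3]
opening: 0.699
```

Run:
```python
from h import *
show(); plan([.505,.348,.03],toolR(.385),4)
for n in('top','scene'):
    im=viewer.get_image(n); cv2.imwrite(f"pics/{n}1.png",im)
    u,v=proj(n,[.505,.348,.03])[0].astype(int)
    crop(im,u-45,v-40,u+45,v+40,6,[],f'pics/e_{n}.png')
```

```text
t 2.37 p [0.5059 0.3462 0.0895] x [-0.928 -0.373  0.002] y [-0.373  0.928 -0.   ] z [-0.002 -0.001 -1.   ] F [-0.1  0.2 -0.3] M [0.04 0.01 0.03] op 0.699
total rot [-0.     -0.0017 -0.0027] dist [ -0.9   1.8 -59.5]
rows 4 rot [-0.0, -0.0004, -0.0007]
[[0.0, 0.5, 14.9], [0.0, 0.5, 14.9], [0.0, 0.5, 14.9], [0.0, 0.5, 14.9]]
```

View pics/e_scene.png

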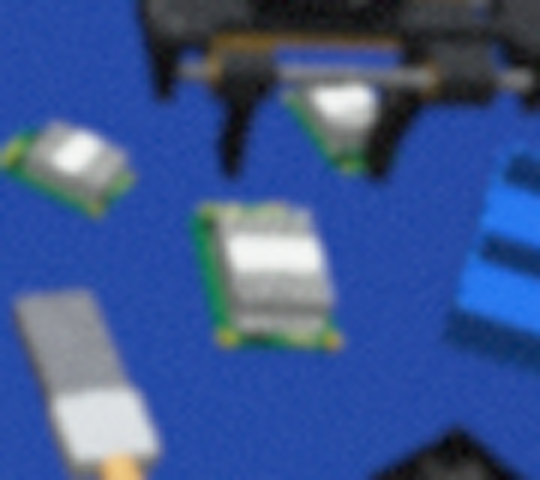

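View pics/e_top.png

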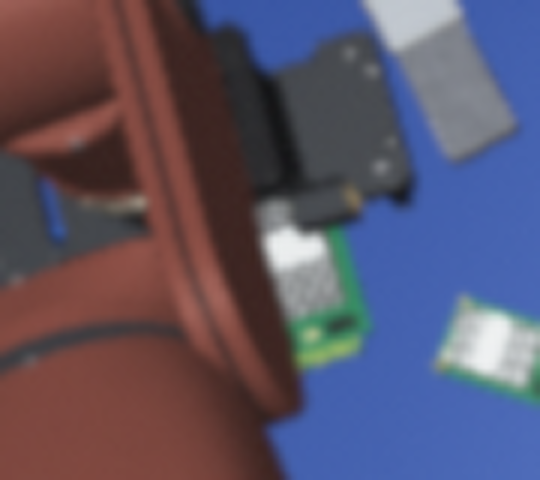

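Emit:
{"fn": "move_arm", "kwargs": {"delta_rot": [[0,0,0],[0,0,0],[0,0,0],[0,0,0],[0,0,0]], "translation": [[0,0.5,15],[0,0.5,15],[0,0.5,15],[0,0.5,14.5],[0,0,0]], "grip": [-0.4,-0.4,-0.4,-0.4,-0.4]}}

```text
clock: 2.88
tool_pos: [0.5013, 0.3499, 0.0281]
orientation: [-0.002, -0.193, 0.981, -0.001]
force: [-0.6, 0.3, -0.5]
opening: 0.702
```

Run:
```python
from h import *
show()
n='scene'
u,v=proj(n,[.505,.348,.03])[0].astype(int)
P,Q,s=cur()
print(proj(n,P), (proj(n,P)[0]-[u-45,v-40]+.5)*6)
im=viewer.get_image(n)
y=Q.as_matrix()[:,1]
crop(im,u-45,v-40,u+45,v+40,6,[(proj(n,[P-y*.0305,P+y*.0305]),(0,0,255))],'pics/e_2.png')
```

```text
t 2.88 p [0.5013 0.3499 0.0281] x [-0.926 -0.378  0.005] y [-0.378  0.926 -0.   ] z [-0.004 -0.002 -1.   ] F [-0.6  0.3 -0.5] M [0.06 0.01 0.02] op 0.702
[[432.33996104 228.76241134]] [281.03976625 247.57446803]
```

View pics/e_2.png

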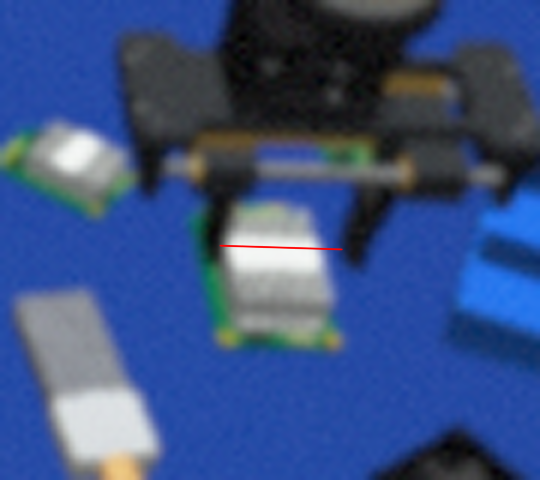

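Emit:
{"fn": "move_arm", "kwargs": {"delta_rot": [[0,0,0],[0,0,0]], "translation": [[0,0,0],[0,0,0]], "grip": [-0.4,-0.4]}}

```text
clock: 3.1
tool_pos: [0.5049, 0.3506, 0.0323]
orientation: [0.001, -0.192, 0.981, 0.0]
force: [0.5, 0.0, 0.5]
opening: 0.703
```

Run:
```python
from h import *
show();plan([.505,.348,.006],toolR(.385),2)
```

```text
t 3.1 p [0.5049 0.3506 0.0323] x [-0.926 -0.377 -0.002] y [-0.377  0.926  0.   ] z [ 0.002  0.001 -1.   ] F [0.5 0.  0.5] M [ 0.06  0.03 -0.  ] op 0.703
total rot [0.0002 0.002  0.0017] dist [  0.1  -2.6 -26.3]
rows 2 rot [0.0001, 0.001, 0.0008]
[[0.5, -1.2, 13.2], [0.5, -1.2, 13.2]]
```

Emit:
{"fn": "move_arm", "kwargs": {"delta_rot": [[0,0,0]], "translation": [[0,0,0]], "grip": [-0.4]}}

```text
clock: 3.18
tool_pos: [0.5052, 0.3504, 0.0324]
orientation: [0.001, -0.192, 0.981, 0.0]
force: [-1.0, 1.2, 0.6]
opening: 0.701
```

Emit:
{"fn": "move_arm", "kwargs": {"delta_rot": [[0,0,0]], "translation": [[0,0,0]], "grip": [-0.4]}}

```text
clock: 3.27
tool_pos: [0.5051, 0.3502, 0.0322]
orientation: [0.001, -0.192, 0.981, 0.0]
force: [-0.2, -0.5, -0.8]
opening: 0.699
```

Emit:
{"fn": "move_arm", "kwargs": {"delta_rot": [[0,0,0],[0,0,0]], "translation": [[0,0,0],[0,0,0]], "grip": [-0.4,-0.4]}}

```text
clock: 3.43
tool_pos: [0.5046, 0.3498, 0.0315]
orientation: [0.0, -0.192, 0.981, 0.0]
force: [-0.5, -0.5, 0.2]
opening: 0.697
```

Emit:
{"fn": "move_arm", "kwargs": {"delta_rot": [[0,0,0],[0,0,0],[0,0,0],[0,0,0],[0,0,0],[0,0,0],[0,0,0],[0,0,0],[0,0,0]], "translation": [[0.3,-1,2],[0.4,-1.4,4],[0,0,5],[0,0,5],[0,0,4],[0,0,2.5],[0,0,1],[0,0,0],[0,0,0]], "grip": [-0.4,-0.4,-0.4,-0.4,-0.4,-0.4,-0.4,-0.4,-0.4]}}

```text
clock: 4.18
tool_pos: [0.5046, 0.3474, 0.0075]
orientation: [0.0, -0.192, 0.981, -0.0]
force: [-0.6, 0.2, -0.7]
opening: 0.699
```

Run:
```python
from h import *
show()
n='scene'
u,v=proj(n,[.505,.348,.03])[0].astype(int)
im=viewer.get_image(n)
crop(im,u-45,v-40,u+45,v+40,6,[],'pics/e_3.png')
```

```text
t 4.18 p [0.5046 0.3474 0.0075] x [-0.926 -0.377 -0.   ] y [-0.377  0.926 -0.   ] z [ 0. -0. -1.] F [-0.6  0.2 -0.7] M [0.02 0.01 0.  ] op 0.699
```

View pics/e_3.png

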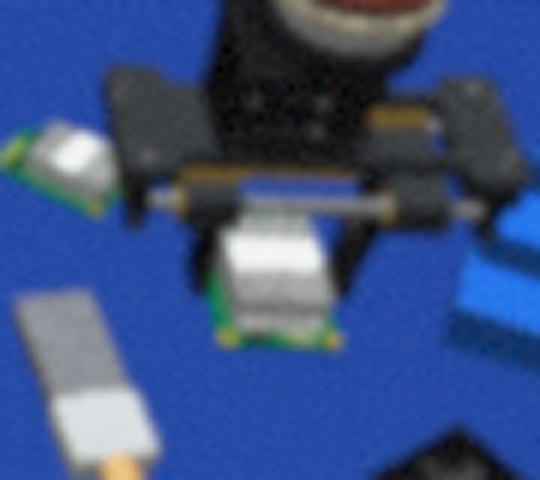

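Emit:
{"fn": "move_arm", "kwargs": {"delta_rot": [[0,0,0],[0,0,0],[0,0,0],[0,0,0],[0,0,0],[0,0,0]], "translation": [[0,0,0],[0,0,0],[0,0,0],[0,0,0],[0,0,0],[0,0,0]], "grip": [0.3,0.3,0.3,0.3,0.3,0.3], "squeeze": 30}}

```text
clock: 4.73
tool_pos: [0.5047, 0.3474, 0.0077]
orientation: [0.0, -0.192, 0.981, 0.0]
force: [-0.4, 0.6, 1.3]
opening: 0.507
```

```bash
cat >> h.py <<'E'
SL=np.array([.5094,.0319,.0195]); YAW=.0158
def tcp_for_edge(e,tilt,h=.007,off=0.0,yaw=YAW):
    Rm=R.from_euler('z',yaw)*R.from_euler('y',-tilt)
    return np.array(e)-Rm.apply([-.058-off,0,.0015-h])
def splan(p,r,n,p0=None,r0=None):
    P,Q,s=cur()
    if p0 is not None:P=np.array(p0)
    if r0 is not None:Q=r0
    p=np.array(p);w=(Q.inv()*r).as_rotvec()
    f=np.linspace(0,1,n+1);f=0.5*f+0.5*f*f*(3-2*f)
    q=Q;T=[];A=[]
    for i in range(n):
        d=f[i+1]-f[i];T.append((q.inv().apply((p-P)*d)*1e3).round(1).tolist());A.append((w*d).round(3).tolist());q=q*R.from_rotvec(w*d)
    print('dist',((p-P)*1e3).round(1),'rot',w.round(3));print(A);print(T)
E
python3 - <<'E'
from h import *
p=tcp_for_edge(SL+[.014,0,.075],.30);print(p)
splan(p,toolR(YAW,.30),16,p0=[.5047,.3474,.1277])
E
```

```text
[0.57717744 0.03274975 0.11689452]
dist [  72.5 -314.7  -10.8] rot [ 0.056 -0.296  0.368]
[[0.002, -0.011, 0.014], [0.003, -0.014, 0.017], [0.003, -0.017, 0.021], [0.004, -0.019, 0.023], [0.004, -0.02, 0.025], [0.004, -0.022, 0.027], [0.004, -0.023, 0.028], [0.004, -0.023, 0.029], [0.004, -0.023, 0.029], [0.004, -0.023, 0.028], [0.004, -0.022, 0.027], [0.004, -0.02, 0.025], [0.004, -0.019, 0.023], [0.003, -0.017, 0.021], [0.003, -0.014, 0.017], [0.002, -0.011, 0.014]]
[[1.9, -11.8, 0.4], [2.2, -15.1, 0.5], [2.3, -17.9, 0.6], [2.2, -20.3, 0.7], [1.9, -22.2, 0.8], [1.5, -23.7, 0.9], [0.9, -24.6, 1.0], [0.2, -25.1, 1.2], [-0.5, -25.1, 1.3], [-1.1, -24.6, 1.4], [-1.7, -23.6, 1.5], [-2.2, -22.2, 1.5], [-2.5, -20.2, 1.5], [-2.6, -17.8, 1.4], [-2.5, -15.0, 1.3], [-2.1, -11.7, 1.1]]
```

Emit:
{"fn": "move_arm", "kwargs": {"delta_rot": [[0,0,0],[0,0,0],[0,0,0],[0,0,0],[0,0,0],[0,0,0],[0,0,0],[0,0,0]], "translation": [[0,0,-6],[0,0,-14],[0,0,-20],[0,0,-22],[0,0,-22],[0,0,-18],[0,0,-12],[0,0,-6]], "grip": [0.3,0.3,0.3,0.3,0.3,0.3,0.3,0.3]}}

```text
clock: 5.4
tool_pos: [0.5058, 0.3479, 0.1307]
orientation: [0.002, -0.192, 0.981, 0.001]
force: [0.6, 1.1, -2.3]
opening: 0.502
```

Emit:
{"fn": "move_arm", "kwargs": {"delta_rot": [[0.002,-0.011,0.014],[0.003,-0.014,0.017],[0.003,-0.017,0.021],[0.004,-0.019,0.023],[0.004,-0.02,0.025],[0.004,-0.022,0.027],[0.004,-0.023,0.028],[0.004,-0.023,0.029],[0.004,-0.023,0.029],[0.004,-0.023,0.028],[0.004,-0.022,0.027],[0.004,-0.02,0.025]], "translation": [[1.9,-11.8,0.4],[2.2,-15.1,0.5],[2.3,-17.9,0.6],[2.2,-20.3,0.7],[1.9,-22.2,0.8],[1.5,-23.7,0.9],[0.9,-24.6,1.0],[0.2,-25.1,1.2],[-0.5,-25.1,1.3],[-1.1,-24.6,1.4],[-1.7,-23.6,1.5],[-2.2,-22.2,1.5]], "grip": [0.3,0.3,0.3,0.3,0.3,0.3,0.3,0.3,0.3,0.3,0.3,0.3]}}

```text
clock: 6.4
tool_pos: [0.5609, 0.0944, 0.117]
orientation: [0.119, -0.044, 0.992, 0.001]
force: [0.0, -1.0, -2.1]
opening: 0.505
```

Emit:
{"fn": "move_arm", "kwargs": {"delta_rot": [[0.004,-0.019,0.023],[0.003,-0.017,0.021],[0.003,-0.014,0.017],[0.002,-0.011,0.014],[0,0,0],[0,0,0],[0,0,0],[0,0,0],[0,0,0],[0,0,0]], "translation": [[-2.5,-20.2,1.5],[-2.6,-17.8,1.4],[-2.5,-15.0,1.3],[-2.1,-11.7,1.1],[0,0,0],[0,0,0],[0,0,0],[0,0,0],[0,0,0],[0,0,0]], "grip": [0.3,0.3,0.3,0.3,0.3,0.3,0.3,0.3,0.3,0.3]}}

```text
clock: 7.23
tool_pos: [0.5773, 0.0334, 0.1169]
orientation: [0.15, -0.008, 0.989, 0.001]
force: [0.6, 0.2, -2.2]
opening: 0.499
```

Run:
```python
from h import *
show()
P,Q,s=cur()
M=Q*R.from_matrix(np.diag([-1,1,-1.]))   # module axes (x=-toolx, z=-toolz)
def mp(L,h=.007): # module coords rel grip centre, underside z=0
    L=np.array(L,float)-[0,0,h];return P+M.apply(L)
for n in('top','scene'):
    im=viewer.get_image(n); cv2.imwrite(f"pics/{n}2.png",im)
    o=[(proj(n,mp(box(-.05,.04,-.03,.03,.003))),(0,0,255)),(proj(n,mp(box(-.058,-.05,-.023,.023,.003))),(0,0,255)),(proj(n,mp(box(-.032,.032,-.022,.022,.027))),(0,255,255))]
    u,v=proj(n,[.56,.036,.05])[0].astype(int)
    crop(im,u-50,v-45,u+50,v+45,6,o,f'pics/f_{n}.png')
```

```text
t 7.23 p [0.5773 0.0334 0.1169] x [-0.955 -0.016 -0.297] y [-0.016  1.    -0.   ] z [ 0.297  0.005 -0.955] F [ 0.6  0.2 -2.2] M [ 0.07  0.31 -0.  ] op 0.499
```

View pics/f_top.png

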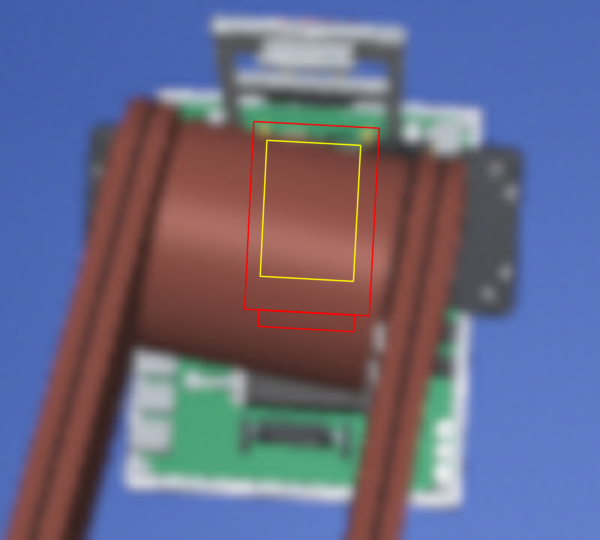

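View pics/f_scene.png

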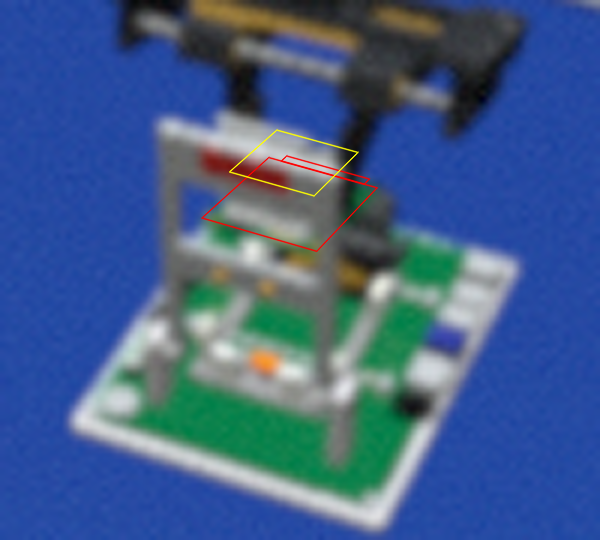

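Emit:
{"fn": "move_arm", "kwargs": {"delta_rot": [[0,0,0],[0,0,0],[0,0,0],[0,0,0],[0,0,0],[0,0,0],[0,0,0],[0,0,0],[0,0,0],[0,0,0],[0,0,0]], "translation": [[1.5,0,4.8],[2.4,0,7.6],[3,0,9.6],[3,0,9.6],[2.4,0,7.6],[1.8,0,5.7],[1.2,0,3.8],[0.6,0,1.9],[0,0,0],[0,0,0],[0,0,0]], "grip": [0.3,0.3,0.3,0.3,0.3,0.3,0.3,0.3,0.3,0.3,0.3]}}

```text
clock: 8.25
tool_pos: [0.5777, 0.0327, 0.0644]
orientation: [0.151, -0.008, 0.989, 0.001]
force: [-0.4, 0.2, -1.2]
opening: 0.504
```

Run:
```python
from h import *
show()
P,Q,s=cur()
M=Q*R.from_matrix(np.diag([-1,1,-1.]))
print('edge',(P+M.apply([-.058,0,.0015-.007])).round(4), SL)
def mp(L,h=.007):
    L=np.array(L,float)-[0,0,h];return P+M.apply(L)
for n in('top','scene'):
    im=viewer.get_image(n); cv2.imwrite(f"pics/{n}3.png",im)
    o=[(proj(n,mp(box(-.05,.04,-.03,.03,.003))),(0,0,255)),(proj(n,mp(box(-.058,-.05,-.023,.023,.003))),(0,0,255)),(proj(n,mp(box(-.032,.032,-.022,.022,.027))),(0,255,255))]
    u,v=proj(n,[.56,.036,.05])[0].astype(int)
    crop(im,u-50,v-45,u+50,v+45,6,o,f'pics/g_{n}.png')
```

```text
t 8.25 p [0.5777 0.0327 0.0644] x [-0.954 -0.015 -0.298] y [-0.015  1.    -0.   ] z [ 0.298  0.004 -0.955] F [-0.4  0.2 -1.2] M [ 0.04  0.27 -0.01] op 0.504
edge [0.5239 0.0318 0.0419] [0.5094 0.0319 0.0195]
```

View pics/g_top.png

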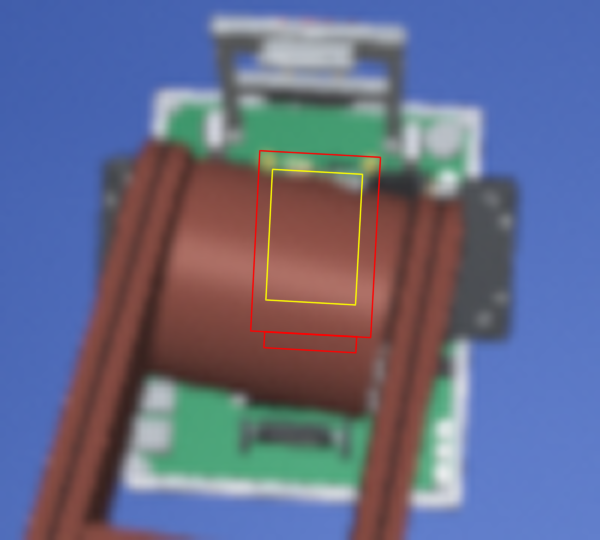

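View pics/g_scene.png

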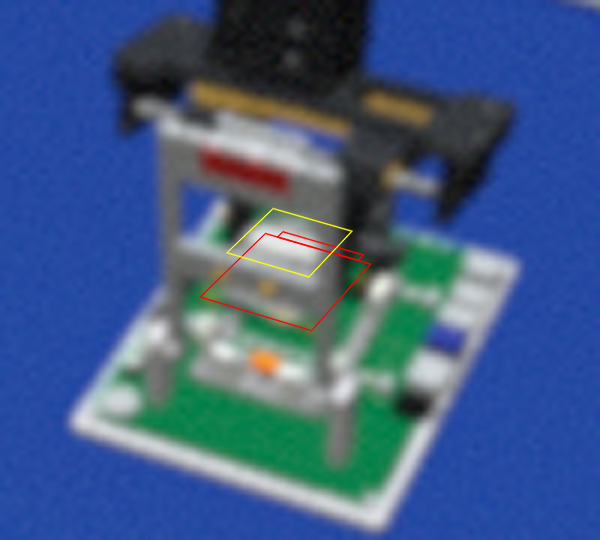

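Emit:
{"fn": "move_arm", "kwargs": {"delta_rot": [[0,0,0],[0,0,0],[0,0,0],[0,0,0],[0,0,0],[0,0,0],[0,0,0],[0,0,0],[0,0,0]], "translation": [[1.1,0,1.7],[1.1,0,1.7],[1.1,0,1.7],[1.1,0,1.7],[1.1,0,1.7],[1.1,0,1.7],[0,0,0],[0,0,0],[0,0,0]], "grip": [0.3,0.3,0.3,0.3,0.3,0.3,0.3,0.3,0.3]}}

```text
clock: 9.1
tool_pos: [0.5739, 0.0326, 0.0522]
orientation: [0.15, -0.008, 0.989, 0.001]
force: [-1.0, 0.3, -1.9]
opening: 0.504
```

```bash
cat >> h.py <<'E'
def edge():
    show();P,Q,s=cur();M=Q*R.from_matrix(np.diag([-1,1,-1.]))
    e=P+M.apply([-.058,0,.0015-.007]);print('edge-slot mm',((e-SL)*1e3).round(1))
E
python3 -c "
from h import *
edge()"
```

```text
t 9.1 p [0.5739 0.0326 0.0522] x [-0.955 -0.015 -0.297] y [-0.015  1.    -0.   ] z [ 0.297  0.004 -0.955] F [-1.   0.3 -1.9] M [ 0.02  0.33 -0.02] op 0.504
edge-slot mm [10.8 -0.1 10.2]
```

Emit:
{"fn": "move_arm", "kwargs": {"delta_rot": [[0,0,0],[0,0,0],[0,0,0],[0,0,0],[0,0,0]], "translation": [[0.4,0,1.4],[0.4,0,1.4],[0.4,0,1.4],[0,0,0],[0,0,0]], "grip": [0.3,0.3,0.3,0.3,0.3]}}

```text
clock: 9.52
tool_pos: [0.5738, 0.0327, 0.0476]
orientation: [0.15, -0.008, 0.989, 0.001]
force: [0.5, 0.8, -2.4]
opening: 0.506
```

Emit:
{"fn": "move_arm", "kwargs": {"delta_rot": [[0,0,0],[0,0,0],[0,0,0],[0,0,0]], "translation": [[0.4,0,1.4],[0.4,0,1.4],[0,0,0],[0,0,0]], "grip": [0.3,0.3,0.3,0.3]}}

```text
clock: 9.85
tool_pos: [0.5739, 0.0327, 0.0446]
orientation: [0.15, -0.008, 0.989, 0.001]
force: [-1.0, 0.2, -2.4]
opening: 0.505
```

```bash
python3 -c "
from h import *
edge()"
```

```text
t 9.85 p [0.5739 0.0327 0.0446] x [-0.955 -0.015 -0.297] y [-0.015  1.    -0.   ] z [ 0.297  0.004 -0.955] F [-1.   0.2 -2.4] M [ 0.    0.33 -0.02] op 0.505
edge-slot mm [10.7 -0.1  2.7]
```

Emit:
{"fn": "move_arm", "kwargs": {"delta_rot": [[0,0,0],[0,0,0],[0,0,0]], "translation": [[0.3,0,0.9],[0.3,0,0.9],[0,0,0]], "grip": [0.3,0.3,0.3]}}

```text
clock: 10.1
tool_pos: [0.5739, 0.0327, 0.0428]
orientation: [0.15, -0.008, 0.989, 0.001]
force: [-0.1, -0.3, -2.3]
opening: 0.502
```

Emit:
{"fn": "move_arm", "kwargs": {"delta_rot": [[0,0,0],[0,0,0],[0,0,0]], "translation": [[0.3,0,0.9],[0,0,0],[0,0,0]], "grip": [0.3,0.3,0.3]}}

```text
clock: 10.35
tool_pos: [0.5742, 0.0326, 0.0423]
orientation: [0.15, -0.008, 0.989, 0.001]
force: [-1.7, 0.9, 2.3]
opening: 0.507
```

```bash
python3 -c "
from h import *
edge()"
```

```text
t 10.35 p [0.5742 0.0326 0.0423] x [-0.955 -0.015 -0.297] y [-0.015  1.    -0.   ] z [ 0.297  0.004 -0.955] F [-1.7  0.9  2.3] M [0.05 0.58 0.03] op 0.507
edge-slot mm [11.  -0.1  0.4]
```

Emit:
{"fn": "move_arm", "kwargs": {"delta_rot": [[0,0,0],[0,0,0],[0,0,0],[0,0,0],[0,0,0],[0,0,0]], "translation": [[1.4,0,-0.4],[1.4,0,-0.4],[1.4,0,-0.4],[1.4,0,-0.4],[0,0,0],[0,0,0]], "grip": [0.3,0.3,0.3,0.3,0.3,0.3]}}

```text
clock: 10.85
tool_pos: [0.5688, 0.0324, 0.0425]
orientation: [0.151, -0.008, 0.989, 0.001]
force: [2.5, -0.6, 3.6]
opening: 0.503
```

```bash
python3 -c "
from h import *
edge()"
```

```text
t 10.85 p [0.5688 0.0324 0.0425] x [-0.954 -0.015 -0.298] y [-0.015  1.    -0.   ] z [ 0.298  0.004 -0.954] F [ 2.5 -0.6  3.6] M [-0.02 -0.15  0.02] op 0.503
edge-slot mm [ 5.6 -0.3  0.4]
```

Emit:
{"fn": "move_arm", "kwargs": {"delta_rot": [[0,0,0],[0,0,0],[0,0,0],[0,0,0]], "translation": [[1.4,0,-0.5],[1.4,0,-0.5],[0,0,0],[0,0,0]], "grip": [0.3,0.3,0.3,0.3]}}

```text
clock: 11.18
tool_pos: [0.5655, 0.0325, 0.0424]
orientation: [0.151, -0.008, 0.989, 0.001]
force: [2.3, -0.8, 4.0]
opening: 0.5
```

```bash
python3 -c "
from h import *
edge()"
```

```text
t 11.18 p [0.5655 0.0325 0.0424] x [-0.955 -0.015 -0.298] y [-0.015  1.    -0.   ] z [ 0.298  0.004 -0.955] F [ 2.3 -0.8  4. ] M [-0.02 -0.21 -0.02] op 0.5
edge-slot mm [ 2.4 -0.3  0.3]
```

Emit:
{"fn": "move_arm", "kwargs": {"delta_rot": [[0,0,0],[0,0,0],[0,0,0]], "translation": [[1.2,0,-0.4],[0.8,0,-0.3],[0,0,0]], "grip": [0.3,0.3,0.3]}}

```text
clock: 11.43
tool_pos: [0.5633, 0.0325, 0.0424]
orientation: [0.151, -0.008, 0.989, 0.001]
force: [3.7, 0.6, 4.2]
opening: 0.507
```

Emit:
{"fn": "move_arm", "kwargs": {"delta_rot": [[0,0,0],[0,0,0],[0,0,0]], "translation": [[1,0,-0.3],[0,0,0],[0,0,0]], "grip": [0.3,0.3,0.3]}}

```text
clock: 11.68
tool_pos: [0.5622, 0.0324, 0.0423]
orientation: [0.15, -0.008, 0.989, 0.001]
force: [3.5, 0.1, 4.9]
opening: 0.506
```

```bash
python3 -c "
from h import *
edge()"
```

```text
t 11.68 p [0.5622 0.0324 0.0423] x [-0.955 -0.015 -0.297] y [-0.015  1.    -0.   ] z [ 0.297  0.004 -0.955] F [3.5 0.1 4.9] M [ 0.02 -0.35  0.02] op 0.506
edge-slot mm [-0.9 -0.3  0.3]
```

Emit:
{"fn": "move_arm", "kwargs": {"delta_rot": [[0,0,0],[0,0,0],[0,0,0]], "translation": [[1,0,-0.35],[0,0,0],[0,0,0]], "grip": [0.3,0.3,0.3]}}

```text
clock: 11.93
tool_pos: [0.5611, 0.0324, 0.0423]
orientation: [0.15, -0.008, 0.989, 0.001]
force: [4.0, -0.3, 4.9]
opening: 0.501
```

Emit:
{"fn": "move_arm", "kwargs": {"delta_rot": [[0,0,0],[0,0,0],[0,0,0]], "translation": [[1,0,-0.35],[0,0,0],[0,0,0]], "grip": [0.3,0.3,0.3]}}

```text
clock: 12.18
tool_pos: [0.5607, 0.0324, 0.0426]
orientation: [0.151, -0.007, 0.988, 0.001]
force: [6.7, 0.7, 3.0]
opening: 0.506
```

Emit:
{"fn": "move_arm", "kwargs": {"delta_rot": [[0,0,0],[0,0,0],[0,0,0]], "translation": [[0.8,0,-0.25],[0,0,0],[0,0,0]], "grip": [0.3,0.3,0.3]}}

```text
clock: 12.43
tool_pos: [0.5604, 0.0324, 0.0428]
orientation: [0.152, -0.007, 0.988, 0.001]
force: [8.5, 0.3, 0.9]
opening: 0.504
```

Run:
```python
from h import *
edge()
P,Q,s=cur()
M=Q*R.from_matrix(np.diag([-1,1,-1.]))
def mp(L,h=.007):
    L=np.array(L,float)-[0,0,h];return P+M.apply(L)
for n in('top','scene'):
    im=viewer.get_image(n); cv2.imwrite(f"pics/{n}4.png",im)
    o=[]
    u,v=proj(n,[.56,.036,.05])[0].astype(int)
    crop(im,u-50,v-45,u+50,v+45,6,o,f'pics/i_{n}.png')
```

```text
t 12.43 p [0.5604 0.0324 0.0428] x [-0.954 -0.014 -0.3  ] y [-0.015  1.    -0.   ] z [ 0.3    0.004 -0.954] F [8.5 0.3 0.9] M [ 0.09 -1.31 -0.08] op 0.504
edge-slot mm [-2.7 -0.3  0.7]
```

View pics/i_top.png

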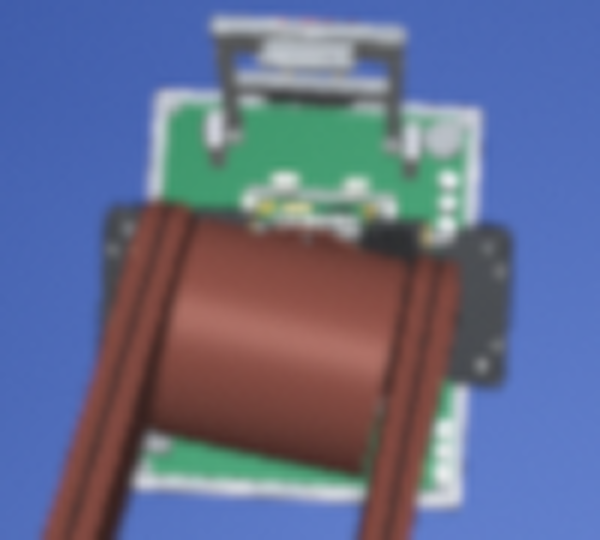

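View pics/i_scene.png

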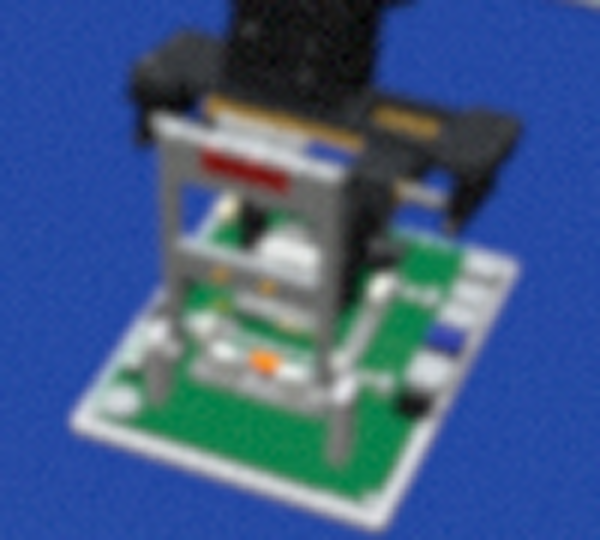

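```bash
cat >> h.py <<'E'
def pivot(dt,n,bx=0,bz=0,off=.058,h=.007):
    P,Q,s=cur();e=np.array([off,0,h-.0015])  # edge in tool frame: module(-58,0,-5.5)->tool(+58,0,+5.5)
    E=P+Q.apply(e);q=Q;p=P;T=[]
    for i in range(n):
        q2=q*R.from_rotvec([0,dt/n,0]);p2=E+np.array([bx,0,bz])*(i+1)/n/1e3-q2.apply(e)
        T.append((q.inv().apply(p2-p)*1e3).round(2).tolist());q,p=q2,p2
    print('rot/row',round(dt/n,4));print(T,'final',p.round(4))
E
python3 -c "
from h import *
pivot(.15,8)"
```

```text
rot/row 0.0187
[[-0.09, 0.0, 1.09], [-0.09, -0.0, 1.09], [-0.09, -0.0, 1.09], [-0.09, 0.0, 1.09], [-0.09, -0.0, 1.09], [-0.09, 0.0, 1.09], [-0.09, -0.0, 1.09], [-0.09, -0.0, 1.09]] final [0.5632 0.0324 0.0346]
```

Emit:
{"fn": "move_arm", "kwargs": {"delta_rot": [[0,0.019,0],[0,0.019,0],[0,0.019,0],[0,0.019,0],[0,0.019,0],[0,0.019,0],[0,0.018,0],[0,0.018,0],[0,0,0],[0,0,0]], "translation": [[-0.1,0,1.1],[-0.1,0,1.1],[-0.1,0,1.1],[-0.1,0,1.1],[-0.1,0,1.1],[-0.1,0,1.1],[-0.1,0,1.1],[-0.1,0,1.1],[0,0,0],[0,0,0]], "grip": [0.3,0.3,0.3,0.3,0.3,0.3,0.3,0.3,0.3,0.3]}}

```text
clock: 13.37
tool_pos: [0.5631, 0.0324, 0.0341]
orientation: [0.077, -0.008, 0.997, 0.0]
force: [6.1, 0.3, 3.8]
opening: 0.507
```

```bash
python3 -c "
from h import *
edge()
pivot(.06,4)"
```

```text
t 13.37 p [0.5631 0.0324 0.0341] x [-0.988 -0.015 -0.153] y [-0.015  1.    -0.   ] z [ 0.153  0.002 -0.988] F [6.1 0.3 3.8] M [ 0.1  -0.92 -0.09] op 0.507
edge-slot mm [-2.8 -0.4  0.3]
rot/row 0.015
[[-0.08, 0.0, 0.87], [-0.08, -0.0, 0.87], [-0.08, -0.0, 0.87], [-0.08, 0.0, 0.87]] final [0.5638 0.0324 0.0307]
```

Still pressed against the wall at 6 N. I'll lower it on until it meets the spring pad.

Emit:
{"fn": "move_arm", "kwargs": {"delta_rot": [[0,0.015,0],[0,0.015,0],[0,0.015,0],[0,0.015,0],[0,0,0],[0,0,0]], "translation": [[-0.1,0,0.9],[-0.1,0,0.9],[-0.1,0,0.9],[-0.1,0,0.9],[0,0,0],[0,0,0]], "grip": [0.3,0.3,0.3,0.3,0.3,0.3]}}

```text
clock: 13.87
tool_pos: [0.5638, 0.0324, 0.0307]
orientation: [0.047, -0.008, 0.999, 0.0]
force: [6.2, -0.1, 4.8]
opening: 0.503
```

Run:
```python
from h import *
edge()
for n in('top','scene'):
    im=viewer.get_image(n); cv2.imwrite(f"pics/{n}5.png",im)
    u,v=proj(n,[.56,.036,.05])[0].astype(int)
    crop(im,u-50,v-45,u+50,v+45,6,[],f'pics/j_{n}.png')
```

```text
t 13.87 p [0.5638 0.0324 0.0307] x [-0.996 -0.015 -0.093] y [-0.015  1.    -0.   ] z [ 0.093  0.001 -0.996] F [ 6.2 -0.1  4.8] M [ 0.04 -0.84 -0.05] op 0.503
edge-slot mm [-2.9 -0.3  0.3]
```

View pics/j_top.png

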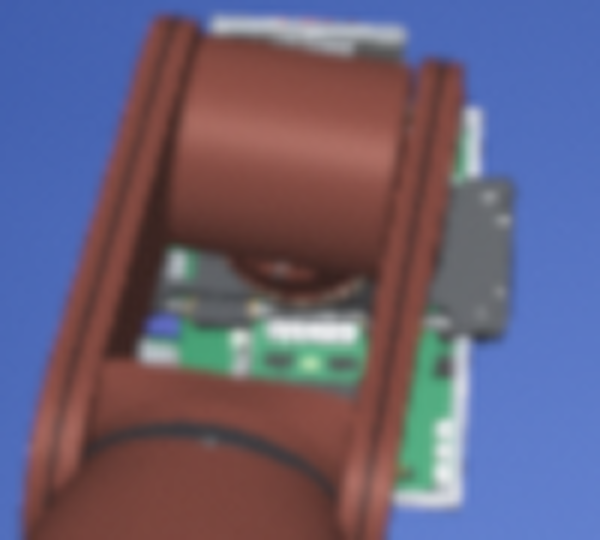

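View pics/j_scene.png

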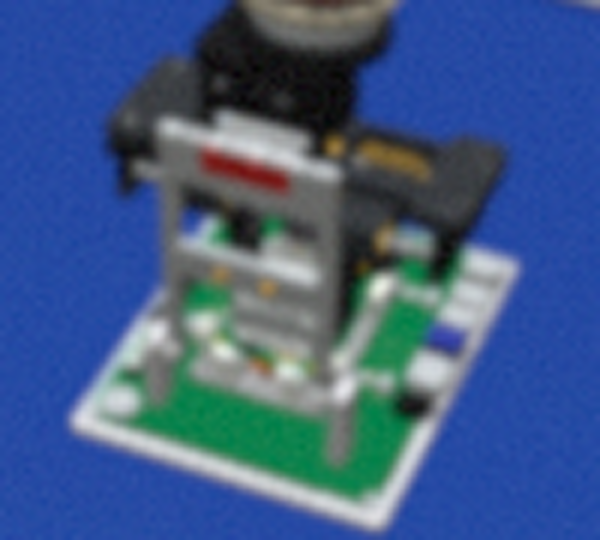

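Emit:
{"fn": "move_arm", "kwargs": {"delta_rot": [[0,0.007,0],[0,0,0],[0,0,0],[0,0,0],[0,0,0],[0,0,0],[0,0,0]], "translation": [[0,0,0.4],[0,0,0],[0,0,0],[0,0,0],[0,0,0],[0,0,0],[0,0,0]], "grip": [0.3,0.3,-0.3,-0.3,-0.3,-0.3,-0.3]}}

```text
clock: 14.55
tool_pos: [0.5615, 0.0326, 0.0289]
orientation: [0.041, -0.008, 0.999, 0.0]
force: [0.9, 1.0, 0.4]
opening: 0.644
```

Run:
```python
from h import *
edge()
```

```text
t 14.55 p [0.5615 0.0326 0.0289] x [-0.997 -0.015 -0.082] y [-0.015  1.     0.   ] z [ 0.082  0.001 -0.997] F [0.9 1.  0.4] M [ 0.08  0.04 -0.01] op 0.644
edge-slot mm [-5.2 -0.2 -0.9]
```

Emit:
{"fn": "move_arm", "kwargs": {"delta_rot": [[0,0,0],[0,0,0],[0,0,0],[0,0,0],[0,0,0],[0,0,0],[0,0,0],[0,0,0],[0,0,0],[0,0,0],[0,0,0],[0,0,0]], "translation": [[0,0,-4],[0,0,-8],[0,0,-14],[0,0,-20],[0,0,-25],[0,0,-28],[0,0,-28],[0,0,-28],[0,0,-25],[0,0,-20],[0,0,-14],[0,0,-8]], "grip": [-0.3,-0.3,-0.3,-0.3,-0.3,1,1,1,1,1,1,1]}}

```text
clock: 15.55
tool_pos: [0.5449, 0.0322, 0.2546]
orientation: [0.044, -0.008, 0.999, 0.0]
force: [0.2, 0.3, 0.1]
opening: 0.201
```

Run:
```python
from h import *
show()
for n in('top','scene'):
    im=viewer.get_image(n); cv2.imwrite(f"pics/{n}6.png",im)
    u,v=proj(n,[.56,.036,.05])[0].astype(int)
    crop(im,u-50,v-45,u+50,v+45,6,[],f'pics/k_{n}.png')
for n in('top','scene'):
    for q in("module_edge","module_grip","clamp_pad","clamp_hinge"):
        print(n,q,[(np.round(d['xyz'],4).tolist(),round(d['p'],2)) for d in viewer.mark_of(n,q)][:4])
```

```text
t 15.55 p [0.5449 0.0322 0.2546] x [-0.996 -0.015 -0.089] y [-0.015  1.    -0.001] z [ 0.089  0.001 -0.996] F [0.2 0.3 0.1] M [0.07 0.07 0.05] op 0.201
top module_edge [([0.3922, 0.386, 0.0048], 0.66), ([0.5058, 0.0306, 0.0231], 0.64), ([0.4551, 0.1971, 0.0021], 0.58)]
top module_grip [([0.3611, 0.3588, 0.014], 0.72), ([0.4619, 0.2361, 0.0116], 0.71), ([0.5646, 0.0285, 0.0395], 0.55)]
top clamp_pad []
top clamp_hinge [([0.6655, -0.3714, -0.0004], 0.23)]
scene module_edge [([0.4555, 0.1974, 0.0026], 0.68), ([0.3922, 0.3823, 0.0017], 0.66), ([0.5041, 0.0333, 0.0179], 0.64), ([0.5409, -0.523, 0.0027], 0.29)]
scene module_grip [([0.4643, 0.235, 0.0123], 0.73), ([0.5618, 0.0341, 0.0394], 0.57), ([0.3559, 0.3562, 0.0136], 0.46)]
scene clamp_pad [([0.6429, 0.035, 0.1871], 0.69), ([0.5625, 0.0372, 0.0391], 0.59), ([0.6033, 0.458, -0.0001], 0.25)]
scene clamp_hinge [([0.6328, 0.036, 0.0469], 0.6)]
```

View pics/k_top.png

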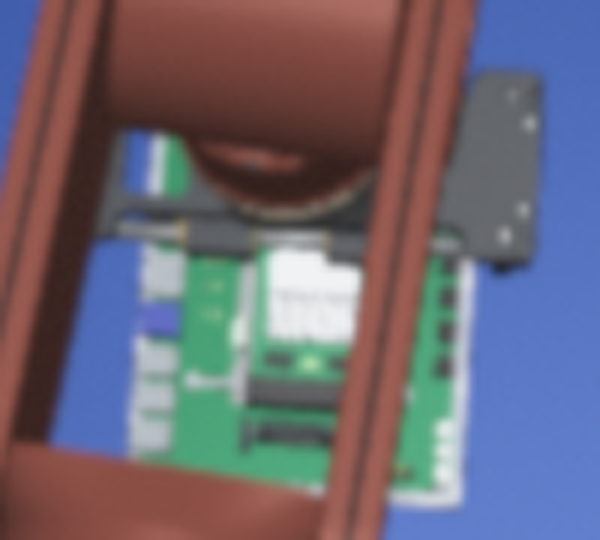

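View pics/k_scene.png

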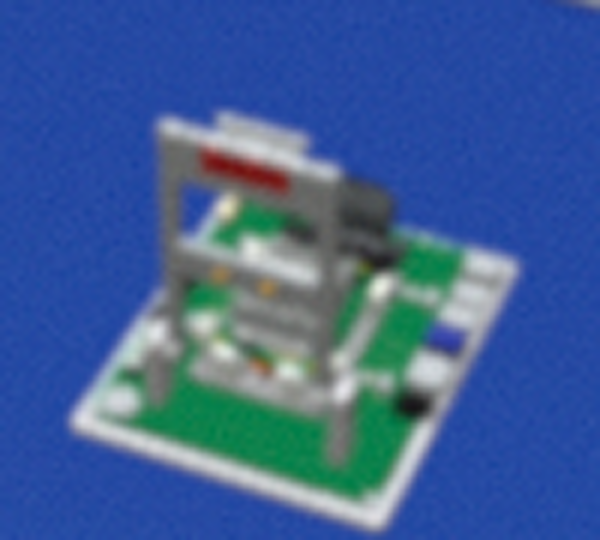

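Run:
```python
from h import *
splan([.672,.0375,.235],toolR(YAW,0),9)
```

```text
dist [128.4   5.2 -15. ] rot [ 0.     0.083 -0.   ]
[[0.0, 0.006, -0.0], [0.0, 0.008, -0.0], [0.0, 0.01, -0.0], [0.0, 0.011, -0.0], [0.0, 0.011, -0.0], [0.0, 0.011, -0.0], [0.0, 0.01, -0.0], [0.0, 0.008, -0.0], [0.0, 0.006, -0.0]]
[[-9.2, 0.2, 1.9], [-12.9, 0.3, 2.5], [-15.5, 0.4, 2.9], [-17.1, 0.4, 3.0], [-17.7, 0.5, 2.9], [-17.2, 0.4, 2.6], [-15.6, 0.4, 2.2], [-13.0, 0.3, 1.7], [-9.3, 0.2, 1.1]]
```

Emit:
{"fn": "move_arm", "kwargs": {"delta_rot": [[0,0.006,0],[0,0.008,0],[0,0.01,0],[0,0.011,0],[0,0.011,0],[0,0.011,0],[0,0.01,0],[0,0.008,0],[0,0.006,0],[0,0,0],[0,0,0],[0,0,0]], "translation": [[-9.2,0.2,1.9],[-12.9,0.3,2.5],[-15.5,0.4,2.9],[-17.1,0.4,3.0],[-17.7,0.5,2.9],[-17.2,0.4,2.6],[-15.6,0.4,2.2],[-13.0,0.3,1.7],[-9.3,0.2,1.1],[0,0,0],[0,0,0],[0,0,0]], "grip": [1,1,1,1,1,1,1,1,1,1,1,1]}}

```text
clock: 17.05
tool_pos: [0.6718, 0.0373, 0.236]
orientation: [0.001, -0.008, 1.0, 0.0]
force: [0.4, 0.1, 0.0]
opening: 0.006
```

Run:
```python
from h import *
show()
for n in('top','scene'):
    im=viewer.get_image(n); cv2.imwrite(f"pics/{n}7.png",im)
    u,v=proj(n,[.58,.036,.12])[0].astype(int)
    crop(im,u-50,v-48,u+50,v+48,6,[],f'pics/l_{n}.png')
```

```text
t 17.05 p [0.6718 0.0373 0.236 ] x [-1.    -0.015 -0.002] y [-0.015  1.     0.   ] z [ 0.002  0.    -1.   ] F [0.4 0.1 0. ] M [ 0.03 -0.01 -0.02] op 0.006
```

View pics/l_top.png

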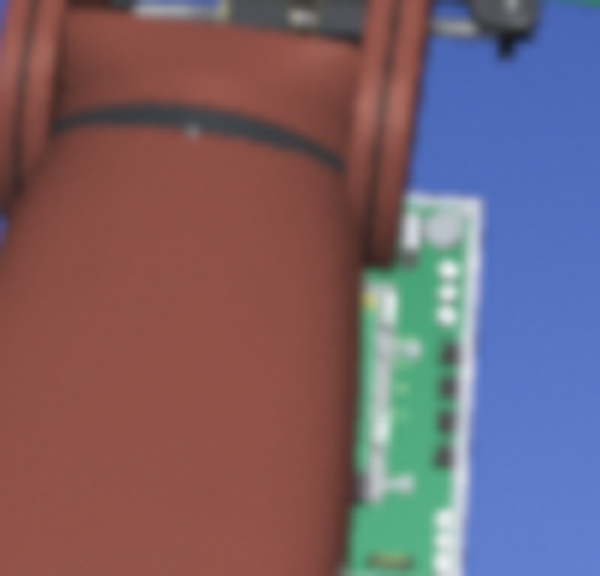

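View pics/l_scene.png

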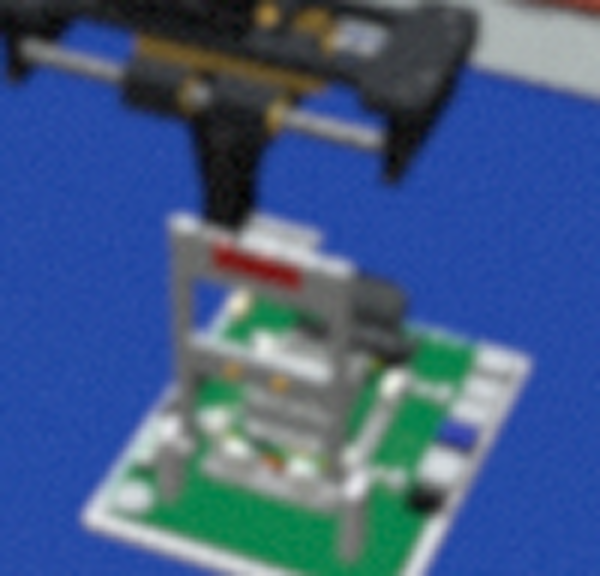

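Emit:
{"fn": "move_arm", "kwargs": {"delta_rot": [[0,0,0],[0,0,0],[0,0,0],[0,0,0],[0,0,0],[0,0,0],[0,0,0],[0,0,0],[0,0,0]], "translation": [[0,0,5],[0,0,9],[0,0,12],[0,0,12],[0,0,10],[0,0,6],[0,0,2],[0,0,0],[0,0,0]], "grip": [1,1,1,1,1,1,1,1,1]}}

```text
clock: 17.9
tool_pos: [0.6728, 0.0373, 0.1806]
orientation: [0.002, -0.008, 1.0, -0.0]
force: [0.3, 0.2, -0.3]
opening: 0.005
```

Run:
```python
from h import *
show()
n='scene'
im=viewer.get_image(n); cv2.imwrite(f"pics/{n}8.png",im)
u,v=proj(n,[.58,.036,.12])[0].astype(int)
crop(im,u-50,v-48,u+50,v+48,6,[],f'pics/l2_{n}.png')
```

```text
t 17.9 p [0.6728 0.0373 0.1806] x [-1.    -0.015 -0.004] y [-0.015  1.    -0.   ] z [ 0.004 -0.    -1.   ] F [ 0.3  0.2 -0.3] M [0.03 0.03 0.02] op 0.005
```

View pics/l2_scene.png

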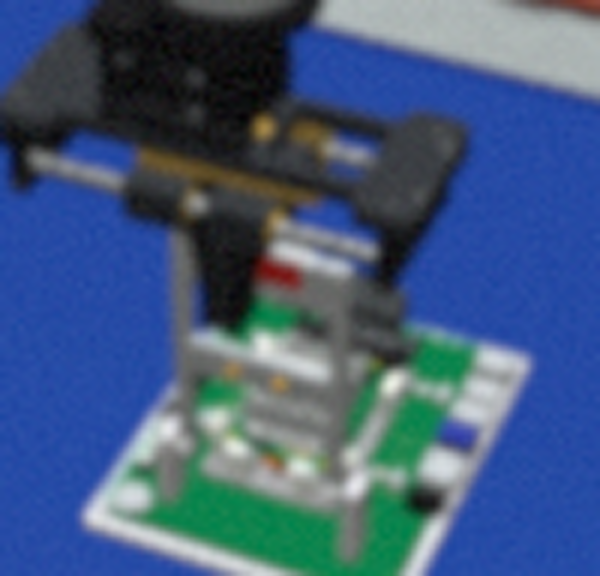

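```bash
cat >> h.py <<'E'
HX,HZ=.6327,.0505
def arc(a,r,w=.010,hx=None):
    hx=HX if hx is None else hx
    return np.array([hx-r*np.cos(a)+.005*np.sin(a)+w, HZ+r*np.sin(a)+.005*np.cos(a)])
def arcrows(As,Rs,p0):
    p=np.array(p0);out=[]
    for a,r in zip(As,Rs):
        q=arc(a,r);d=q-p;out.append([round(-d[0]*1e3,1),0,round(-d[1]*1e3,1)]);p=p+[-out[-1][0]/1e3,-out[-1][2]/1e3]
    print(out,'end',p.round(4))
E
python3 - <<'E'
from h import *
for a in(1.65,1.6,1.5,1.2,.8,.4,.1,0):print(a,arc(a,.13+.013*(1.6-a)/1.6).round(4))
A=np.r_[1.62,np.arange(1.56,.79,-.07)][:12]
arcrows(A,.13+.013*(1.6-A)/1.6,[.6722,.180])
print(A)
E
```

```text
1.65 [0.6579 0.1793]
1.6 [0.6515 0.1803]
1.5 [0.6384 0.1813]
1.2 [0.5991 0.1765]
0.8 [0.5512 0.1519]
0.4 [0.5159 0.1095]
0.1 [0.5017 0.0697]
0 [0.4997 0.0555]
[[np.float64(18.1), 0, np.float64(0.1)], [np.float64(7.8), 0, np.float64(-1.0)], [np.float64(9.2), 0, np.float64(-0.5)], [np.float64(9.2), 0, np.float64(0.2)], [np.float64(9.2), 0, np.float64(0.8)], [np.float64(9.2), 0, np.float64(1.4)], [np.float64(9.1), 0, np.float64(2.1)], [np.float64(9.0), 0, np.float64(2.8)], [np.float64(8.8), 0, np.float64(3.4)], [np.float64(8.6), 0, np.float64(4.0)], [np.float64(8.3), 0, np.float64(4.6)], [np.float64(8.0), 0, np.float64(5.3)]] end [0.5577 0.1568]
[1.62 1.56 1.49 1.42 1.35 1.28 1.21 1.14 1.07 1.   0.93 0.86]
```

Emit:
{"fn": "move_arm", "kwargs": {"delta_rot": [[0,0,0],[0,0,0],[0,0,0],[0,0,0],[0,0,0],[0,0,0],[0,0,0],[0,0,0],[0,0,0]], "translation": [[5,0,0],[7,0,0],[6,0,0],[4,0,-0.5],[4,0,-0.5],[6,0,-0.3],[6,0,0],[6,0,0],[0,0,0]], "grip": [1,1,1,1,1,1,1,1,1]}}

```text
clock: 18.7
tool_pos: [0.6274, 0.0367, 0.1817]
orientation: [0.001, -0.008, 1.0, -0.0]
force: [0.2, -0.3, -0.3]
opening: 0.006
```

Run:
```python
from h import *
show()
n='scene'
im=viewer.get_image(n)
u,v=proj(n,[.58,.036,.12])[0].astype(int)
crop(im,u-50,v-48,u+50,v+48,6,[],f'pics/l3_{n}.png')
```

```text
t 18.7 p [0.6274 0.0367 0.1817] x [-1.    -0.016 -0.003] y [-0.016  1.    -0.   ] z [ 0.003 -0.    -1.   ] F [ 0.2 -0.3 -0.3] M [0.04 0.04 0.06] op 0.006
```

View pics/l3_scene.png

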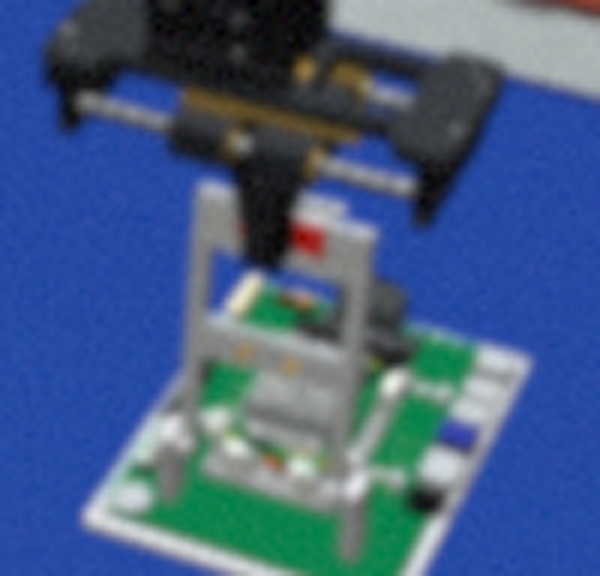

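Run:
```python
from h import *
A=np.linspace(1.4,.74,11)
arcrows(A,.13+.013*(1.6-A)/1.6,[.6278,.1815])
A=np.linspace(.68,.2,10)
arcrows(A,.13+.013*(1.6-A)/1.6,arc(.74,.13+.013*(.86)/1.6))
```

```text
[[np.float64(2.5), 0, np.float64(0.4)], [np.float64(8.7), 0, np.float64(1.0)], [np.float64(8.7), 0, np.float64(1.4)], [np.float64(8.6), 0, np.float64(2.1)], [np.float64(8.4), 0, np.float64(2.7)], [np.float64(8.3), 0, np.float64(3.2)], [np.float64(8.1), 0, np.float64(3.8)], [np.float64(7.8), 0, np.float64(4.3)], [np.float64(7.6), 0, np.float64(4.8)], [np.float64(7.3), 0, np.float64(5.4)], [np.float64(6.9), 0, np.float64(5.8)]] end [0.5449 0.1466]
[[np.float64(6.0), 0, np.float64(5.7)], [np.float64(5.0), 0, np.float64(5.4)], [np.float64(4.7), 0, np.float64(5.7)], [np.float64(4.5), 0, np.float64(6.0)], [np.float64(4.1), 0, np.float64(6.2)], [np.float64(3.8), 0, np.float64(6.4)], [np.float64(3.4), 0, np.float64(6.6)], [np.float64(3.2), 0, np.float64(6.9)], [np.float64(2.7), 0, np.float64(7.0)], [np.float64(2.4), 0, np.float64(7.2)]] end [0.5051 0.0835]
```

Emit:
{"fn": "move_arm", "kwargs": {"delta_rot": [[0,0,0],[0,0,0],[0,0,0],[0,0,0],[0,0,0],[0,0,0],[0,0,0],[0,0,0],[0,0,0],[0,0,0],[0,0,0],[0,0,0]], "translation": [[2.5,0,0.4],[8.7,0,1.0],[8.7,0,1.4],[8.6,0,2.1],[8.4,0,2.7],[8.3,0,3.2],[8.1,0,3.8],[7.8,0,4.3],[7.6,0,4.8],[7.3,0,5.4],[6.9,0,5.8],[0,0,0]], "grip": [1,1,1,1,1,1,1,1,1,1,1,1]}}

```text
clock: 19.75
tool_pos: [0.5433, 0.0355, 0.1445]
orientation: [-0.0, -0.008, 1.0, 0.0]
force: [-0.1, -0.9, 0.4]
opening: 0.008
```

Run:
```python
from h import *
show()
n='scene'
im=viewer.get_image(n)
u,v=proj(n,[.56,.036,.09])[0].astype(int)
crop(im,u-50,v-48,u+50,v+48,6,[],f'pics/l4_{n}.png')
```

```text
t 19.75 p [0.5433 0.0355 0.1445] x [-1.    -0.015  0.   ] y [-0.015  1.     0.   ] z [-0.  0. -1.] F [-0.1 -0.9  0.4] M [0.01 0.03 0.01] op 0.008
```

View pics/l4_scene.png

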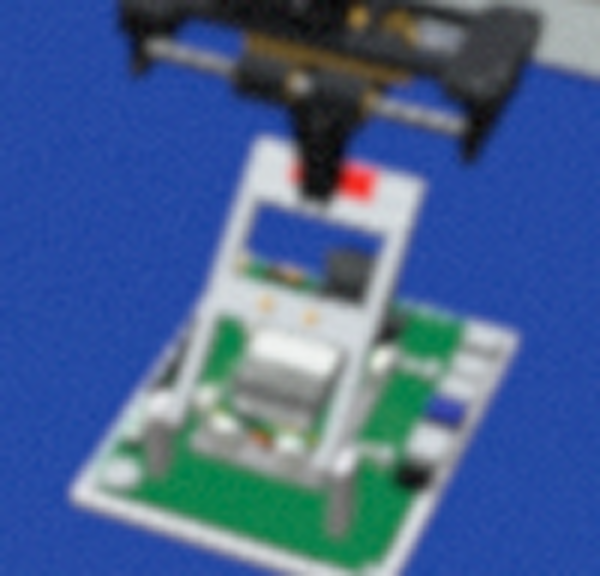

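Emit:
{"fn": "move_arm", "kwargs": {"delta_rot": [[0,0,0],[0,0,0],[0,0,0],[0,0,0],[0,0,0],[0,0,0],[0,0,0],[0,0,0],[0,0,0],[0,0,0],[0,0,0]], "translation": [[6,0.7,5.5],[5,0.7,5.4],[4.7,0.6,5.7],[4.5,0,6],[4.1,0,6.2],[3.8,0,6.4],[3.4,0,6.6],[3.2,0,6.9],[2.7,0,6],[1.5,0,4],[0,0,0]], "grip": [1,1,1,1,1,1,1,1,1,1,1]}}

```text
clock: 20.72
tool_pos: [0.5058, 0.0368, 0.0862]
orientation: [0.0, -0.008, 1.0, 0.0]
force: [0.1, -0.3, -0.4]
opening: 0.005
```

Run:
```python
from h import *
show()
n='scene'
im=viewer.get_image(n)
u,v=proj(n,[.56,.036,.05])[0].astype(int)
crop(im,u-50,v-48,u+50,v+48,6,[],f'pics/l5_{n}.png')
```

```text
t 20.72 p [0.5058 0.0368 0.0862] x [-1.    -0.015 -0.001] y [-0.015  1.     0.   ] z [ 0.001  0.    -1.   ] F [ 0.1 -0.3 -0.4] M [-0.02 -0.01  0.02] op 0.005
```

View pics/l5_scene.png

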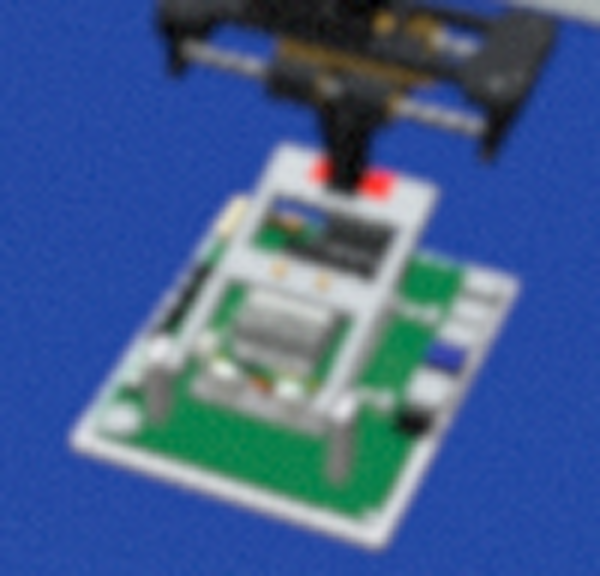

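Emit:
{"fn": "move_arm", "kwargs": {"delta_rot": [[0,0,0],[0,0,0],[0,0,0],[0,0,0],[0,0,0],[0,0,0]], "translation": [[1.5,0,4],[1.5,0,4],[1,0,3],[0.5,0,2],[0,0,0],[0,0,0]], "grip": [1,1,1,1,1,1]}}

```text
clock: 21.27
tool_pos: [0.5024, 0.0367, 0.0744]
orientation: [0.001, -0.008, 1.0, -0.0]
force: [0.0, 0.1, 0.0]
opening: 0.005
```

Emit:
{"fn": "move_arm", "kwargs": {"delta_rot": [[0,0,0],[0,0,0],[0,0,0],[0,0,0]], "translation": [[0,0,1.5],[0,0,1.5],[0,0,0],[0,0,0]], "grip": [1,1,1,1]}}

```text
clock: 21.6
tool_pos: [0.5027, 0.0367, 0.0716]
orientation: [0.002, -0.008, 1.0, -0.0]
force: [-0.0, -0.1, 0.8]
opening: 0.005
```

Emit:
{"fn": "move_arm", "kwargs": {"delta_rot": [[0,0,0],[0,0,0],[0,0,0]], "translation": [[0,0,1],[0,0,1],[0,0,0]], "grip": [1,1,1]}}

```text
clock: 21.85
tool_pos: [0.5027, 0.0366, 0.0704]
orientation: [0.002, -0.008, 1.0, -0.0]
force: [-4.3, -0.3, 7.9]
opening: 0.005
```

Emit:
{"fn": "move_arm", "kwargs": {"delta_rot": [[0,0,0],[0,0,0],[0,0,0]], "translation": [[0,0,1],[0,0,1],[0,0,0]], "grip": [1,1,1]}}

```text
clock: 22.1
tool_pos: [0.5025, 0.0367, 0.0686]
orientation: [0.001, -0.008, 1.0, -0.0]
force: [-5.2, 0.4, 10.6]
opening: 0.007
```

Emit:
{"fn": "move_arm", "kwargs": {"delta_rot": [[0,0,0],[0,0,0],[0,0,0]], "translation": [[0,0,1],[0,0,1],[0,0,0]], "grip": [1,1,1]}}

```text
clock: 22.35
tool_pos: [0.5024, 0.0367, 0.0669]
orientation: [0.001, -0.008, 1.0, -0.0]
force: [-7.5, 0.9, 12.7]
opening: 0.003
```

Run:
```python
from h import *
show()
n='scene'
im=viewer.get_image(n)
u,v=proj(n,[.56,.036,.05])[0].astype(int)
crop(im,u-50,v-48,u+50,v+48,6,[],f'pics/l6_{n}.png')
```

```text
t 22.35 p [0.5024 0.0367 0.0669] x [-1.    -0.016 -0.002] y [-0.016  1.    -0.   ] z [ 0.002 -0.    -1.   ] F [-7.5  0.9 12.7] M [ 0.02  1.38 -0.02] op 0.003
```

View pics/l6_scene.png

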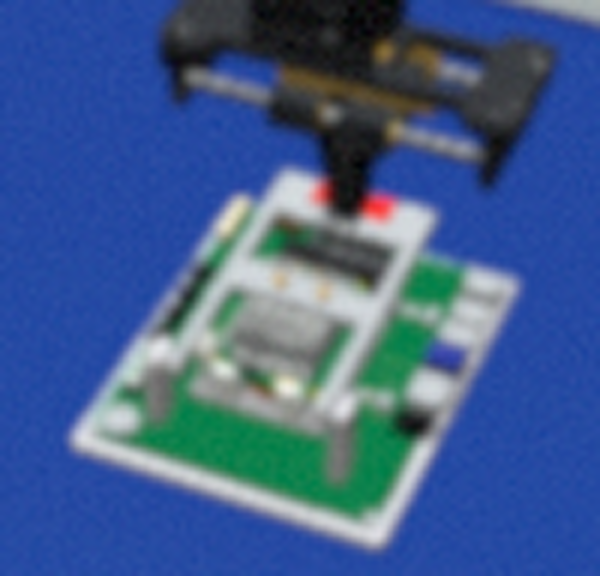

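Emit:
{"fn": "move_arm", "kwargs": {"delta_rot": [[0,0,0],[0,0,0],[0,0,0]], "translation": [[0.4,0,1],[0.4,0,1],[0,0,0]], "grip": [1,1,1]}}

```text
clock: 22.65
tool_pos: [0.5022, 0.0367, 0.0654]
orientation: [0.002, -0.008, 1.0, -0.0]
force: [-6.3, 0.7, 15.1]
opening: 0.004
```

Emit:
{"fn": "move_arm", "kwargs": {"delta_rot": [[0,0,0],[0,0,0],[0,0,0]], "translation": [[0.3,0,1],[0.2,0,1],[0,0,0]], "grip": [1,1,1]}}

```text
clock: 22.9
tool_pos: [0.5021, 0.0366, 0.064]
orientation: [0.002, -0.008, 1.0, -0.0]
force: [-7.4, 0.1, 19.4]
opening: 0.001
```

Emit:
{"fn": "move_arm", "kwargs": {"delta_rot": [[0,0,0],[0,0,0],[0,0,0]], "translation": [[0.2,0,1],[0.2,0,1],[0,0,0]], "grip": [1,1,1]}}

```text
clock: 23.15
tool_pos: [0.5018, 0.0366, 0.0611]
orientation: [0.002, -0.008, 1.0, -0.0]
force: [-2.0, 0.3, 9.5]
opening: 0.006
```

Emit:
{"fn": "move_arm", "kwargs": {"delta_rot": [[0,0,0],[0,0,0],[0,0,0]], "translation": [[0.1,0,0.8],[0.1,0,0.8],[0,0,0]], "grip": [1,1,1]}}

```text
clock: 23.4
tool_pos: [0.5015, 0.0366, 0.0586]
orientation: [0.003, -0.008, 1.0, -0.0]
force: [-1.0, 0.3, 4.0]
opening: 0.007
```

Run:
```python
from h import *
show()
n='scene'
im=viewer.get_image(n)
u,v=proj(n,[.56,.036,.05])[0].astype(int)
crop(im,u-50,v-48,u+50,v+48,6,[],f'pics/l7_{n}.png')
```

```text
t 23.4 p [0.5015 0.0366 0.0586] x [-1.    -0.015 -0.005] y [-0.015  1.    -0.   ] z [ 0.005 -0.    -1.   ] F [-1.   0.3  4. ] M [ 0.06 -0.01 -0.01] op 0.007
```

View pics/l7_scene.png

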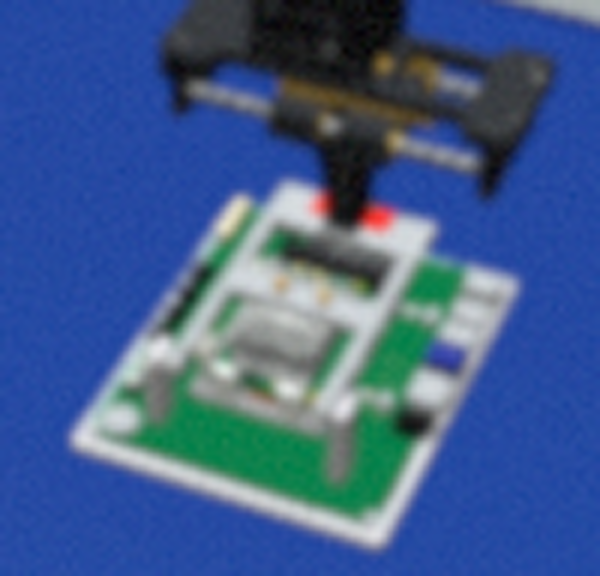

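Emit:
{"fn": "move_arm", "kwargs": {"delta_rot": [[0,0,0],[0,0,0],[0,0,0]], "translation": [[0,0,0.7],[0,0,0.5],[0,0,0]], "grip": [1,1,1]}}

```text
clock: 23.7
tool_pos: [0.5015, 0.0366, 0.0577]
orientation: [0.002, -0.008, 1.0, -0.0]
force: [-0.7, -0.0, 8.3]
opening: 0.006
```

Emit:
{"fn": "move_arm", "kwargs": {"delta_rot": [[0,0,0],[0,0,0],[0,0,0]], "translation": [[0,0,0.6],[0,0,0],[0,0,0]], "grip": [1,1,1]}}

```text
clock: 23.95
tool_pos: [0.5015, 0.0366, 0.0572]
orientation: [0.002, -0.008, 1.0, -0.0]
force: [-1.5, 0.3, 8.7]
opening: 0.007
```

Emit:
{"fn": "move_arm", "kwargs": {"delta_rot": [[0,0,0],[0,0,0],[0,0,0]], "translation": [[0,0,0.7],[0,0,0],[0,0,0]], "grip": [1,1,1]}}

```text
clock: 24.2
tool_pos: [0.5015, 0.0366, 0.0565]
orientation: [0.002, -0.008, 1.0, -0.0]
force: [-1.6, -0.3, 8.8]
opening: 0.004
```

Emit:
{"fn": "move_arm", "kwargs": {"delta_rot": [[0,0,0],[0,0,0],[0,0,0]], "translation": [[0,0,0.7],[0,0,0],[0,0,0]], "grip": [1,1,1]}}

```text
clock: 24.45
tool_pos: [0.5014, 0.0366, 0.0562]
orientation: [0.002, -0.008, 1.0, -0.0]
force: [-3.3, 0.2, 12.5]
opening: 0.004
```

Run:
```python
from h import *
show()
for n in('top','scene'):
  im=viewer.get_image(n)
  u,v=proj(n,[.54,.036,.04])[0].astype(int)
  crop(im,u-45,v-40,u+45,v+40,7,[],f'pics/l8_{n}.png')
```

```text
t 24.45 p [0.5014 0.0366 0.0562] x [-1.    -0.015 -0.004] y [-0.015  1.    -0.   ] z [ 0.004 -0.    -1.   ] F [-3.3  0.2 12.5] M [0.13 0.75 0.  ] op 0.004
```

View pics/l8_scene.png

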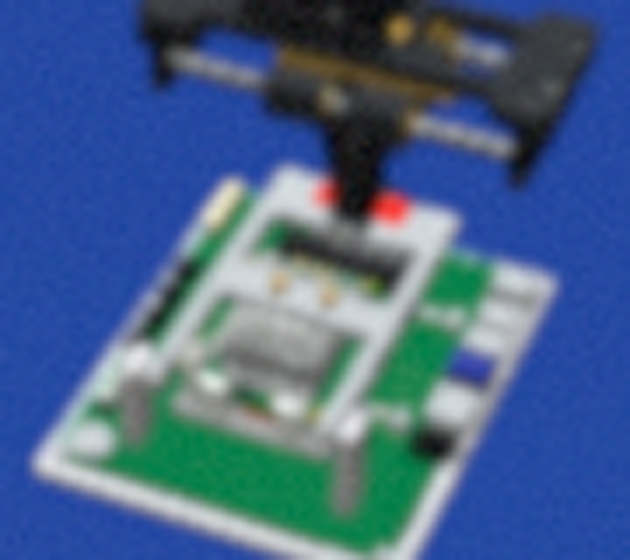

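View pics/l8_top.png

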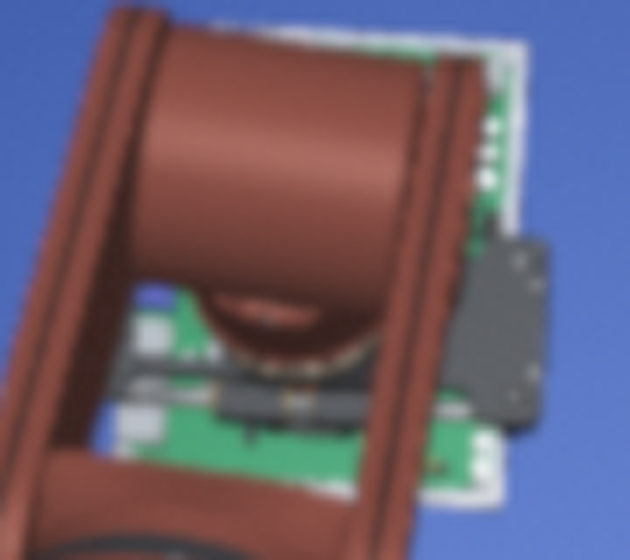

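Emit:
{"fn": "move_arm", "kwargs": {"delta_rot": [[0,0,0],[0,0,0],[0,0,0]], "translation": [[0,0,0.7],[0,0,0],[0,0,0]], "grip": [1,1,1]}}

```text
clock: 24.8
tool_pos: [0.5015, 0.0366, 0.0562]
orientation: [0.002, -0.008, 1.0, -0.0]
force: [-7.4, -0.1, 18.6]
opening: 0.005
```

Emit:
{"fn": "move_arm", "kwargs": {"delta_rot": [[0,0,0],[0,0,0],[0,0,0]], "translation": [[0,0,0.7],[0,0,0],[0,0,0]], "grip": [1,1,1]}}

```text
clock: 25.05
tool_pos: [0.5015, 0.0366, 0.056]
orientation: [0.002, -0.008, 1.0, -0.0]
force: [-9.4, -0.1, 23.4]
opening: 0.01
```

Emit:
{"fn": "move_arm", "kwargs": {"delta_rot": [[0,0,0],[0,0,0],[0,0,0],[0,0,0],[0,0,0],[0,0,0],[0,0,0],[0,0,0],[0,0,0],[0,0,0],[0,0,0],[0,0,0]], "translation": [[0,0,-1],[0,0,-2],[0,0,-3],[0,0,-6],[0,0,-12],[0,0,-20],[0,0,-25],[0,0,-25],[0,25,-20],[0,35,-20],[0,35,-10],[0,35,-5]], "grip": [1,1,1,1,1,1,1,1,1,1,1,1]}}

```text
clock: 26.05
tool_pos: [0.4993, 0.168, 0.2057]
orientation: [0.004, -0.007, 1.0, 0.0]
force: [1.1, 0.3, -1.0]
opening: 0.006
```

Emit:
{"fn": "move_arm", "kwargs": {"delta_rot": [[0,0,0],[0,0,0],[0,0,0],[0,0,0],[0,0,0]], "translation": [[0,35,0],[0,35,0],[0,30,0],[0,20,0],[0,0,0]], "grip": [1,1,1,1,1]}}

```text
clock: 26.47
tool_pos: [0.4956, 0.2902, 0.2029]
orientation: [0.002, -0.009, 1.0, 0.001]
force: [-0.4, -1.0, 0.0]
opening: 0.002
```

Run:
```python
from h import *
show()
for n in('top','scene'):
  im=viewer.get_image(n);cv2.imwrite(f'pics/{n}9.png',im)
  u,v=proj(n,[.55,.036,.03])[0].astype(int)
  crop(im,u-45,v-40,u+45,v+40,7,[],f'pics/n_{n}.png')
  for q in("module_edge","module_grip","clamp_pad","clamp_hinge","end_stop"):
        print(n,q,[(np.round(d['xyz'],4).tolist(),round(d['p'],2)) for d in viewer.mark_of(n,q) if abs(d['xyz'][1]-.035)<.03][:3])
```

```text
t 26.47 p [0.4956 0.2902 0.2029] x [-1.    -0.019 -0.003] y [-0.019  1.     0.001] z [ 0.003  0.001 -1.   ] F [-0.4 -1.   0. ] M [-0.02  0.01  0.  ] op 0.002
top module_edge [([0.4888, 0.0363, 0.061], 0.62), ([0.507, 0.0345, 0.0224], 0.55)]
top module_grip [([0.5676, 0.0302, 0.0343], 0.8)]
top clamp_pad [([0.4898, 0.0386, 0.0613], 0.77)]
top clamp_hinge [([0.6338, 0.0404, 0.0516], 0.83)]
top end_stop [([0.6104, 0.0398, 0.0359], 0.61)]
scene module_edge [([0.503, 0.0305, 0.0147], 0.48)]
scene module_grip [([0.5609, 0.0366, 0.0337], 0.71)]
scene clamp_pad [([0.493, 0.0369, 0.0567], 0.58)]
scene clamp_hinge [([0.6322, 0.0397, 0.0453], 0.88)]
scene end_stop [([0.6077, 0.0439, 0.0391], 0.86)]
```

View pics/n_scene.png

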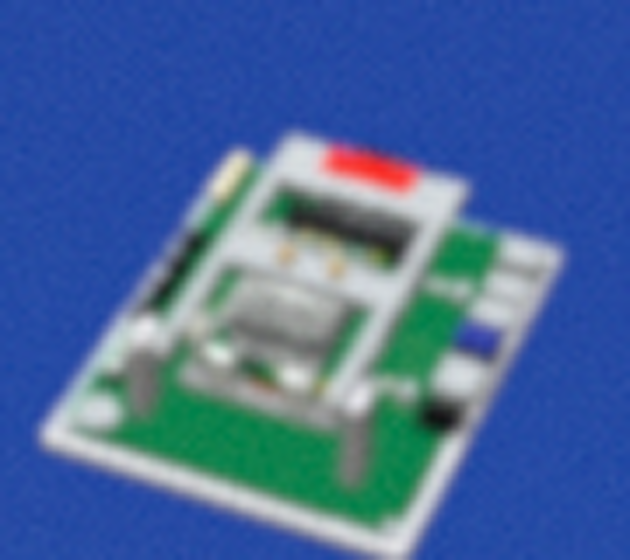

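View pics/n_top.png

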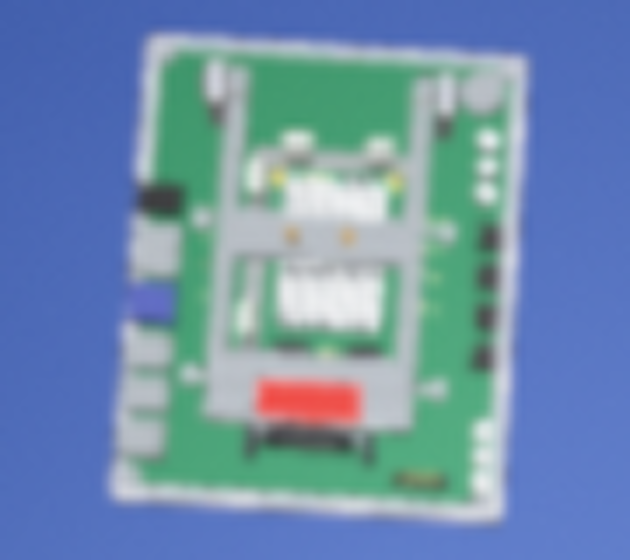

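Run:
```python
from h import *
obs={}
for n in('top','scene'):
    im=cv2.imread(f'pics/{n}9.png').astype(float)
    u,v=proj(n,[.495,.036,.055])[0].astype(int)
    w=np.zeros(im.shape[:2]);sub=im[v-15:v+15,u-20:u+20]
    r=np.clip(sub[...,2]-np.maximum(sub[...,0],sub[...,1])-40,0,None)
    yy,xx=np.mgrid[v-15:v+15,u-20:u+20]
    obs[n]=np.array([(r*xx).sum()/r.sum(),(r*yy).sum()/r.sum()])
    for a in(0,.01,.05,.1):
        l=np.array([[.0745-.138*np.cos(a)+.005*np.sin(a),0,.0505+.138*np.sin(a)+.005*np.cos(a)]])
        print(n,a,obs[n].round(2),proj(n,pose(.5593,.0367,.0158,l)).round(2))
f=lambda p:np.r_[proj('top',p)[0]-obs['top'],proj('scene',p)[0]-obs['scene']]
s=least_squares(f,[.495,.036,.055]);print(s.x.round(4),s.fun.round(2))
# reference triangulation: dock corner? white hinge etc skipped
```

```text
top 0 [309.65 214.84] [[310.02 214.1 ]]
top 0.01 [309.65 214.84] [[310.01 214.  ]]
top 0.05 [309.65 214.84] [[309.97 213.54]]
top 0.1 [309.65 214.84] [[309.93 212.85]]
scene 0 [337.5  191.86] [[336.83 192.39]]
scene 0.01 [337.5  191.86] [[336.84 192.08]]
scene 0.05 [337.5  191.86] [[336.87 190.84]]
scene 0.1 [337.5  191.86] [[336.88 189.34]]
[0.4933 0.0368 0.0562] [-0.06  0.02 -0.07 -0.01]
```

Emit:
{"fn": "move_arm", "kwargs": {"delta_rot": [[0,0,0],[0,0,0],[0,0,0],[0,0,0],[0,0,0],[0,0,0],[0,0,0],[0,0,0],[0,0,0],[0,0,0],[0,0,0],[0,0,0]], "translation": [[0,-12,0],[0,-22,0],[0,-32,0],[0,-36,0],[0,-36,0],[0,-36,0],[0,-32,0],[0,-24,0],[0,-15,5],[0,-8,10],[0,0,15],[0,0,10]], "grip": [1,1,1,1,1,1,1,1,1,1,1,1]}}

```text
clock: 28.07
tool_pos: [0.4997, 0.033, 0.1608]
orientation: [0.001, -0.007, 1.0, 0.0]
force: [-0.8, 0.3, -0.1]
opening: 0.005
```

Emit:
{"fn": "move_arm", "kwargs": {"delta_rot": [[0,0,0],[0,0,0],[0,0,0],[0,0,0],[0,0,0],[0,0,0]], "translation": [[0,0,0],[0,0,0],[0,0,0],[0,0,0],[0,0,0],[0,0,0]], "grip": [1,1,1,1,1,1]}}

```text
clock: 28.57
tool_pos: [0.5009, 0.0339, 0.163]
orientation: [0.002, -0.008, 1.0, -0.0]
force: [-1.0, 1.1, -0.1]
opening: 0.008
```

Emit:
{"fn": "move_arm", "kwargs": {"delta_rot": [[0,0,0],[0,0,0],[0,0,0],[0,0,0],[0,0,0],[0,0,0],[0,0,0],[0,0,0],[0,0,0],[0,0,0],[0,0,0],[0,0,0]], "translation": [[2,1,8],[2,1,14],[0,0,18],[0,0,18],[0,0,15],[0,0,11],[0,0,7],[0,0,4],[0,0,0],[0,0,0],[0,0,0],[0,0,0]], "grip": [1,1,1,1,1,1,1,1,1,1,1,1]}}

```text
clock: 29.57
tool_pos: [0.4976, 0.0355, 0.0683]
orientation: [0.003, -0.008, 1.0, -0.0]
force: [-0.4, 0.3, -0.8]
opening: 0.003
```

Emit:
{"fn": "move_arm", "kwargs": {"delta_rot": [[0,0,0],[0,0,0],[0,0,0],[0,0,0]], "translation": [[0,0,1],[0,0,1],[0,0,0],[0,0,0]], "grip": [1,1,1,1]}}

```text
clock: 29.9
tool_pos: [0.4967, 0.0356, 0.0653]
orientation: [0.002, -0.008, 1.0, -0.0]
force: [0.7, 0.7, 0.4]
opening: 0.004
```

Emit:
{"fn": "move_arm", "kwargs": {"delta_rot": [[0,0,0],[0,0,0],[0,0,0],[0,0,0]], "translation": [[0,0,1],[0,0,0.5],[0,0,0],[0,0,0]], "grip": [1,1,1,1]}}

```text
clock: 30.23
tool_pos: [0.4968, 0.0356, 0.0638]
orientation: [0.002, -0.008, 1.0, -0.0]
force: [-0.7, -0.9, -0.3]
opening: 0.007
```

Emit:
{"fn": "move_arm", "kwargs": {"delta_rot": [[0,0,0],[0,0,0],[0,0,0],[0,0,0]], "translation": [[0,0,1],[0,0,1],[0,0,0],[0,0,0]], "grip": [1,1,1,1]}}

```text
clock: 30.57
tool_pos: [0.4967, 0.0356, 0.0618]
orientation: [0.002, -0.008, 1.0, -0.0]
force: [-0.4, -0.4, -0.2]
opening: 0.003
```

Emit:
{"fn": "move_arm", "kwargs": {"delta_rot": [[0,0,0],[0,0,0],[0,0,0],[0,0,0]], "translation": [[0,0,1],[0,0,1],[0,0,0],[0,0,0]], "grip": [1,1,1,1]}}

```text
clock: 30.9
tool_pos: [0.4967, 0.0356, 0.0597]
orientation: [0.002, -0.008, 1.0, -0.0]
force: [0.6, -0.0, -0.7]
opening: 0.009
```

Emit:
{"fn": "move_arm", "kwargs": {"delta_rot": [[0,0,0],[0,0,0],[0,0,0]], "translation": [[0,0,1],[0,0,0],[0,0,0]], "grip": [1,1,1]}}

```text
clock: 31.15
tool_pos: [0.4968, 0.0356, 0.0588]
orientation: [0.002, -0.008, 1.0, -0.0]
force: [-0.2, 0.2, -0.5]
opening: 0.004
```

Emit:
{"fn": "move_arm", "kwargs": {"delta_rot": [[0,0,0],[0,0,0],[0,0,0]], "translation": [[0,0,1],[0,0,0],[0,0,0]], "grip": [1,1,1]}}

```text
clock: 31.4
tool_pos: [0.4969, 0.0356, 0.0584]
orientation: [0.002, -0.008, 1.0, -0.0]
force: [-1.8, 0.4, 4.6]
opening: 0.007
```

Emit:
{"fn": "move_arm", "kwargs": {"delta_rot": [[0,0,0],[0,0,0],[0,0,0]], "translation": [[0,0,1],[0,0,0],[0,0,0]], "grip": [1,1,1]}}

```text
clock: 31.65
tool_pos: [0.4969, 0.0356, 0.0576]
orientation: [0.002, -0.008, 1.0, -0.0]
force: [-4.2, 0.3, 6.6]
opening: 0.006
```

Contact at z = 0.0586 is 2.6 mm above the hard stop, which gives a clamp angle of about 0.011. That matches the latched rest position, so I'm retreating.

Emit:
{"fn": "move_arm", "kwargs": {"delta_rot": [[0,0,0],[0,0,0],[0,0,0],[0,0,0],[0,0,0],[0,0,0],[0,0,0],[0,0,0],[0,0,0],[0,0,0],[0,0,0],[0,0,0]], "translation": [[0,0,-2],[0,0,-4],[0,0,-8],[0,0,-14],[0,0,-20],[0,0,-25],[0,0,-25],[0,15,-20],[0,28,-15],[0,35,-8],[0,35,0],[0,35,0]], "grip": [1,1,1,1,1,1,1,1,1,1,1,1]}}

```text
clock: 32.65
tool_pos: [0.4946, 0.185, 0.1998]
orientation: [0.003, -0.007, 1.0, 0.0]
force: [0.8, 0.4, 0.3]
opening: 0.005
```

Emit:
{"fn": "move_arm", "kwargs": {"delta_rot": [[0,0,0],[0,0,0],[0,0,0],[0,0,0],[0,0,0],[0,0,0],[0,0,0],[0,0,0]], "translation": [[0,35,0],[0,35,0],[0,25,0],[0,12,0],[0,0,0],[0,0,0],[0,0,0],[0,0,0]], "grip": [1,1,1,1,1,1,1,1]}}

```text
clock: 33.32
tool_pos: [0.4927, 0.2892, 0.1979]
orientation: [0.002, -0.007, 1.0, -0.0]
force: [-0.2, 0.8, 0.2]
opening: 0.006
```

Run:
```python
from h import *
show()
for n in('top','scene'):
  im=viewer.get_image(n);cv2.imwrite(f'pics/{n}10.png',im)
  d=cv2.absdiff(im,cv2.imread(f'pics/{n}9.png'));u,v=proj(n,[.55,.036,.03])[0].astype(int)
  print('diff vs before touch',d[v-30:v+30,u-30:u+30].mean().round(2))
  D=cv2.GaussianBlur(cv2.absdiff(im,cv2.imread(f'pics/{n}0.png')).max(2),(5,5),0);cv2.imwrite(f'pics/diff_{n}.png',np.clip(D.astype(int)*4,0,255).astype(np.uint8))
  crop(im,u-45,v-40,u+45,v+40,7,[],f'pics/p_{n}.png')
```

```text
t 33.32 p [0.4927 0.2892 0.1979] x [-1.    -0.014 -0.003] y [-0.014  1.    -0.001] z [ 0.003 -0.    -1.   ] F [-0.2  0.8  0.2] M [ 0.03 -0.02  0.03] op 0.006
diff vs before touch 0.38
diff vs before touch 2.19
```

View pics/diff_top.png

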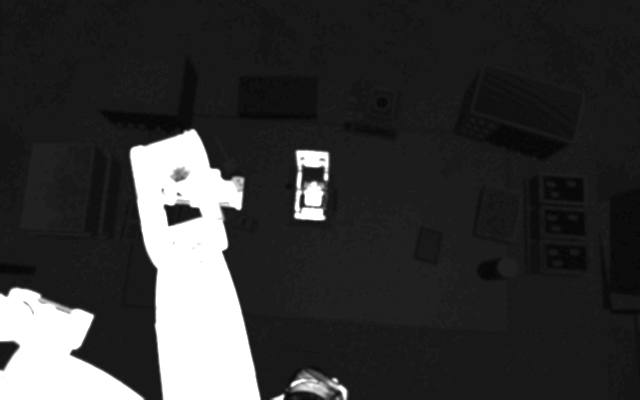

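View pics/p_top.png

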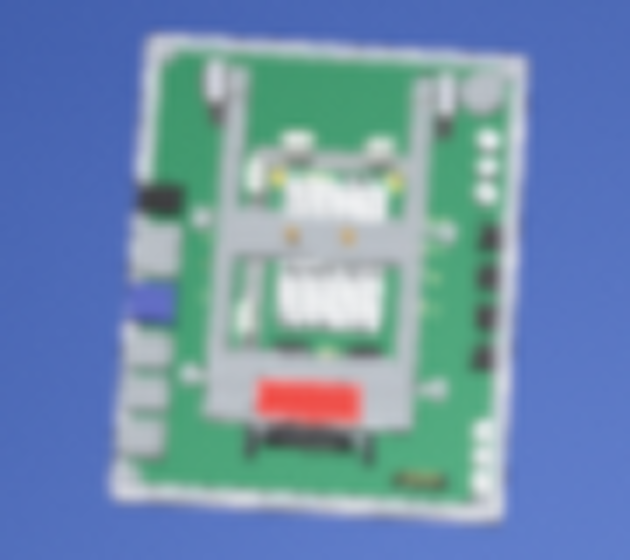

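View pics/p_scene.png

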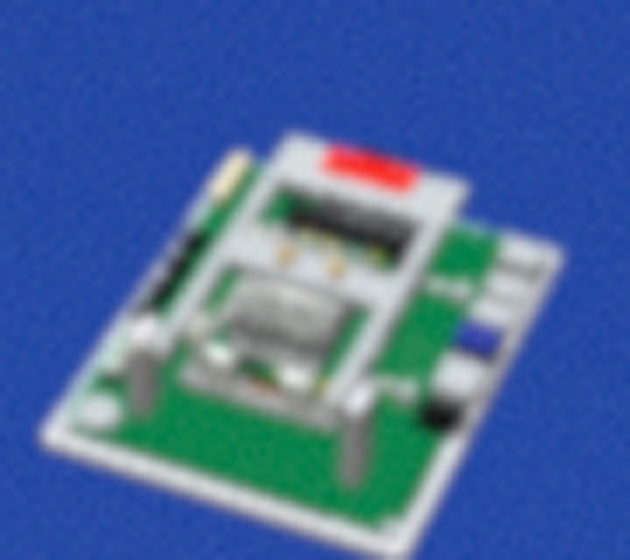

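```bash
python3 -c "
from station import order
print(order.job_done())"
```

```text
the job is handed in; nothing more can be done
None
```

The module is loaded in the dock with the clamp shut and, by my checks, latched. The job is handed in; the last move ended at 33.3 s on the robot's clock.

**What I did**
- I picked the largest of the three heatsink modules, at top pixel (210,209).
- Both cameras showed the cradle about 4 mm to the −y side of the dock's middle, so I aimed there.
- I set the tongue on the bed at about 17° and slid it in until it met the back wall, where the x force rose to 8.5 N and it stopped moving.
- I then let the other end down onto the spring pad and released the module.
- I swung the frame over with the shut fingers and pressed the red pad. The force peaked at about 19 N, dropped as the latch snapped, and I stopped at 23 N on the hard stop.

**Last checks**
- **Latch:** touching the pad lightly again, I met it 2.6 mm above the hard stop, which puts the clamp at about 0.011 rad, its latched rest position. I could not see the latch itself, so this rests on the touch and the force drop.
- **Module:** the final pictures show it between the end stops, with its free end down. After the clamp closed, the tongue was hidden under the front plate, so its final depth rests on the earlier contact with the wall.
- **Bench:** comparing the first and last top pictures shows only the arm, clamp and module changed. The arm covers part of the mat in the last one. The gripper was about 25 cm clear of the dock at the end.

**What disagreed:** the two cameras differed by about 2 mm in x, so I found the bed and back wall by touch instead.

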